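# Load battery packs from recessed nests into a lever charger

## Robot

A 6-joint arm with a two-finger parallel gripper is mounted at the origin on the work surface. World frame = base frame: x ahead of the robot, y to its left, z up, the work surface at z = 0. Lengths are in mm, angles in rad, forces in N, time in s.
With the tool pointing down it reaches from about 325 to 850 mm from the base axis. Payload 4.4 kg.
Tool frame: the origin (TCP) lies between the finger pads; the fingertips stand 25 mm ahead of it and the grasp point (between the pads) lies 6 mm ahead of it; z points along the fingers, y is the direction in which the jaws open and shut (so a half turn about z gives the same grasp; the last joint's range is limited). The gripper opens to 94 mm and grips with 3 to 60 N. Pads are 16 mm wide; open, the fingers measure 119 mm over their backs; the gripper's body (75 mm by 177 mm) begins 78 mm behind the grasp point.
Start: joints at [-1.28, 0.207, 1.542, -0, 1.393, -0.15], TCP at [245.84, -519.798, 230.447] pointing down, gripper open.
Joint ranges: [-2.73, 2.73], [-0.86, 2.22], [0.23, 2.46], [-1.11, 4.25], [0.08, 2.63], [-2.82, 2.82]. Speed limits (rad/s): [2.79, 2.79, 3.14, 3.14, 3.14, 3.14].

## Interface

Orientations are given as a rotation vector (axis times angle).
In Python, from cell import status, viewer, job_done gives the robot as it stands.
- The arm moves only by the tool play_rows, never from a script. Its argument "commands" is one flat list of numbers, 7 for each row, row after row: the shift along the tool's x, y, z in mm, then the turn, a rotation vector about the tool's x, y, z in degrees, then the finger opening in mm, from 0 to 94. A call has 1 to 10 rows; each row shifts and turns the pose as measured when the row begins, along the tool's axes as they then stand; what a row does not reach is not made up. A row lasts 1/8 s, in which the tool goes at most 62.5 mm and 10.7 degrees, less where a joint would pass 70% of its speed; a pose out of reach is approached as far as the arm can. A call with a gripper value outside its range is refused whole. The fingers move at their own pace and stop on an object; "newtons" is the grip in N (left out, the last holds). Time passes only in rows, so rows that do not move let the fingers close. It gives the time, the measured TCP pose, the force and the opening at its end, in the units of the state.
- status.observe(): the state, without advancing time (a new reading comes with each control period).
- viewer.camera(name): name is "scene" or "top" or "wrist"; returns the picture (400x640x3 uint8, red, green, blue); there is no depth.
- viewer.camera_params(name): a dict with "camera_matrix" (3x3 intrinsics, pixels), "R" (3x3) and "t" (3): a world point X has camera coordinates R X + t; the wrist camera has in their place "hand_eye" (4x4, takes a point from camera to tool coordinates, whose origin is the TCP and whose axes are the flange's). Camera axes: x right, y down, z forward; pixel columns grow to the right and rows downward; lengths in mm; the calibration is good to about 2 mm. A picture is of the moment at which its call begins: read the wrist's pose just before it. camera_params takes no time and is no camera call.
- job_done(): hands the job in, once; it reports no verdict.
The state is a dict: "time": time; "joint_positions": joint angles; "qd": joint speeds; "joint_torque": joint torques, N m; "eef_pos": TCP position; "orientation": TCP orientation; "ft_force": force on the tool from outside, world axes, zero at the start; "wrist_torque": the same for the moment, N m; "grip_width": finger opening in mm.
Only numpy, scipy, OpenCV 4.12 (cv2) and the standard library are available. Lean on these libraries where they do the work, as an engineer would, in place of code of your own. Each camera call takes 0.05 s, during which the arm holds its last target. There are 200 camera calls.

## Task

Put every battery pack from the storage tray on charge: tip each one up out of its nest by pressing it down at the end next to the dark dot, lift it out, lay it flat in any free bay of the charger and swing that bay's two levers fully inward so that the pack is held home, then press the emptied nests' floors level again. One pack to a bay; leave the other things on the bench where they are.

Things in the scene. Friction and masses are not known exactly. Their poses are not given: they have to be found in the camera images.
- pack0: Battery pack: dark slab 70 x 40 x 14 mm (x, y, z) with a grey label on each face, about 80 g, the same on both faces and either way round. Origin at its centre, x along its length, z through its thickness. It starts flat in nest 0 of the tray, its top flush with the tray's top; may be absent (None). Take it by its long sides (40 mm).
- pack1: Battery pack: dark slab 70 x 40 x 14 mm (x, y, z) with a grey label on each face, about 80 g, the same on both faces and either way round. Origin at its centre, x along its length, z through its thickness. It starts flat in nest 1 of the tray, its top flush with the tray's top; may be absent (None). Take it by its long sides (40 mm).
- pack2: Battery pack: dark slab 70 x 40 x 14 mm (x, y, z) with a grey label on each face, about 80 g, the same on both faces and either way round. Origin at its centre, x along its length, z through its thickness. It starts flat in nest 2 of the tray, its top flush with the tray's top; may be absent (None). Take it by its long sides (40 mm).
- tray: Fixed metal storage tray 112 x 188 x 38 mm, origin under its centre. Nests 0, 1, 2 at y = -58, 0, +58 mm, long axis along x, 44 mm wide; each reaches 40 mm from its centre towards its dot, 37 mm the other way. Dots: dark, 10 mm across, on the top face at x = -48 mm (nests 0, 2) or +48 mm (nest 1, turned round). Gaps round a flush pack (2 to 5 mm) take no fingers.
- floor0 (a joint): Rocking floor of nest 0 (56 mm long, 14 mm below the tray's top), hinged across its middle: 0 level; 0.45 rad tipped, dot's end down. Stiff (0.05 N m), stays where left. Pressing the pack 13 to 25 mm from its middle towards the dot, 3 to 5 N, shut fingers sinking 8 to 11 mm, tips its other end up to 14 mm out. The empty floor is pressed level at its raised end.
- floor1 (a joint): Rocking floor of nest 1 (56 mm long, 14 mm below the tray's top), hinged across its middle: 0 level; 0.45 rad tipped, dot's end down. Stiff (0.05 N m), stays where left. Pressing the pack 13 to 25 mm from its middle towards the dot, 3 to 5 N, shut fingers sinking 8 to 11 mm, tips its other end up to 14 mm out. The empty floor is pressed level at its raised end.
- floor2 (a joint): Rocking floor of nest 2 (56 mm long, 14 mm below the tray's top), hinged across its middle: 0 level; 0.45 rad tipped, dot's end down. Stiff (0.05 N m), stays where left. Pressing the pack 13 to 25 mm from its middle towards the dot, 3 to 5 N, shut fingers sinking 8 to 11 mm, tips its other end up to 14 mm out. The empty floor is pressed level at its raised end.
- charger: Fixed grey charger 120 x 226 mm, top face (deck) 45 mm above the table; white console on its +y end (y 114 to 156 mm, 72 mm tall with knob). Origin under the middle of the bays. Bays 0, 1, 2 at y = -72, 0, +72 mm, each 74 x 44 mm, long axis along x, open above, with a sprung contact floor and an ejector lever standing at each end.
- bay0 (a point): Where the centre of a pack lies when home in bay 0: the bay's middle, 5 mm below the deck (pack's top 2 mm above the deck). Laid in loose, a pack rests 6 mm higher on the sprung floor, which can be pushed about 7 mm down (2 to 5 N) and lifts the pack again unless the levers hold it.
- bay1 (a point): Where the centre of a pack lies when home in bay 1: the bay's middle, 5 mm below the deck (pack's top 2 mm above the deck). Laid in loose, a pack rests 6 mm higher on the sprung floor, which can be pushed about 7 mm down (2 to 5 N) and lifts the pack again unless the levers hold it.
- bay2 (a point): Where the centre of a pack lies when home in bay 2: the bay's middle, 5 mm below the deck (pack's top 2 mm above the deck). Laid in loose, a pack rests 6 mm higher on the sprung floor, which can be pushed about 7 mm down (2 to 5 N) and lifts the pack again unless the levers hold it.
- lever0_front (a joint): Steel lever at the front (-x) end of bay 0: handle 40 mm long, 8 mm thick; 15 mm nose. Pivot 45 mm from the bay's middle, 5 mm above the deck, axis along charger y. Handle leans outward from upright by value - 0.25 rad. 1.1: fully outward, bay clear. 0: fully inward, nose level over the pack's end, holding it. Stiff (0.1 N m, 5 to 10 N at the handle), stays where left.
- lever0_back (a joint): Steel lever at the back (+x) end of bay 0: handle 40 mm long, 8 mm thick; 15 mm nose. Pivot 45 mm from the bay's middle, 5 mm above the deck, axis along charger y. Handle leans outward from upright by value - 0.25 rad. 1.1: fully outward, bay clear. 0: fully inward, nose level over the pack's end, holding it. Stiff (0.1 N m, 5 to 10 N at the handle), stays where left.
- lever1_front (a joint): Steel lever at the front (-x) end of bay 1: handle 40 mm long, 8 mm thick; 15 mm nose. Pivot 45 mm from the bay's middle, 5 mm above the deck, axis along charger y. Handle leans outward from upright by value - 0.25 rad. 1.1: fully outward, bay clear. 0: fully inward, nose level over the pack's end, holding it. Stiff (0.1 N m, 5 to 10 N at the handle), stays where left.
- lever1_back (a joint): Steel lever at the back (+x) end of bay 1: handle 40 mm long, 8 mm thick; 15 mm nose. Pivot 45 mm from the bay's middle, 5 mm above the deck, axis along charger y. Handle leans outward from upright by value - 0.25 rad. 1.1: fully outward, bay clear. 0: fully inward, nose level over the pack's end, holding it. Stiff (0.1 N m, 5 to 10 N at the handle), stays where left.
- lever2_front (a joint): Steel lever at the front (-x) end of bay 2: handle 40 mm long, 8 mm thick; 15 mm nose. Pivot 45 mm from the bay's middle, 5 mm above the deck, axis along charger y. Handle leans outward from upright by value - 0.25 rad. 1.1: fully outward, bay clear. 0: fully inward, nose level over the pack's end, holding it. Stiff (0.1 N m, 5 to 10 N at the handle), stays where left.
- lever2_back (a joint): Steel lever at the back (+x) end of bay 2: handle 40 mm long, 8 mm thick; 15 mm nose. Pivot 45 mm from the bay's middle, 5 mm above the deck, axis along charger y. Handle leans outward from upright by value - 0.25 rad. 1.1: fully outward, bay clear. 0: fully inward, nose level over the pack's end, holding it. Stiff (0.1 N m, 5 to 10 N at the handle), stays where left.
- flux_bottle: Bystander: small bottle 36 mm across, 75 mm tall, standing between tray and charger. Origin under its centre. Leave it alone.
- parts_cup: Bystander: small green cup 48 mm across, 45 mm tall, standing between tray and charger. Origin under its centre. Leave it alone.
- tape_roll: Bystander: flat roll of tape 80 mm across, 18 mm high, at the back. Origin under its centre. Leave it alone.
- paste_jar: Bystander: jar 60 mm across, 60 mm tall, at the back. Origin under its centre. Leave it alone.
- driver: Bystander: screwdriver 160 mm long lying at the back. Origin under its centre. Leave it alone.
- solder_reel: Bystander: metal reel 56 mm across, 30 mm high, at the back. Origin under its centre. Leave it alone.
- heat_block: Bystander: small metal block 50 x 30 x 20 mm, at the front right. Origin under its centre. Leave it alone.
Things that resemble listed ones, but are neither listed nor needed, are in the scene too. Leave any purple look-alike of the pack2 alone. Leave any yellow look-alike of the pack0 alone.

How it is judged:
By the outcome, as a careful person would: the job done as asked, in the order asked, and still so for the second after the job is handed in, with the robot touching nothing.
Of pack0, pack1, pack2 only 2 to 3 are there at a start; the rules pass over those that are not, and their reading is None.
At some moment in a run one of pack0, pack1, pack2 may be knocked a few centimetres aside while the robot is not near it.
Once in a run the grip may slacken for a moment while it holds something.
It also fails if it takes over 210 s, if anything falls off the work surface, if the arm or the gripper's body presses on something with over 40 N, if the wrist force passes 120 N, or if a joint passes its speed limit or range.

## Working session

There is one attempt and no reset: what is moved stays moved. The work goes in short steps, Python scripts to look and compute and a tool call to move; the robot and the scene stay as the last step left them, time stands still between calls to the robot, and variables do not carry over. Pictures are saved under pics/ and viewed, about 12 in all and at most 16, crops included, and the job is handed in when it is done.

Besides the shell and the picture viewer there is one more tool, called as name(argument=value, ...), one argument or row to a line, values as JSON. play_rows: Moves the arm, as the interface text tells. Its arguments: {"type":"object","properties":{"commands":{"type":"array"},"newtons":{"type":"number"}},"required":["commands"]}

```bash
mkdir -p pics; ls; cat > h.py <<'E'
import numpy as np, cv2
from scipy.spatial.transform import Rotation as Rn
from cell import status, viewer, job_done
def save(name,fn,crop=None,scale=1):
    im=viewer.camera(name)
    im=np.asarray(im)[:,:,::-1]
    cv2.imwrite('pics/raw_'+fn,im)
    if crop: x0,y0,x1,y1=crop; im=im[y0:y1,x0:x1]
    im=cv2.resize(im,None,fx=scale,fy=scale,interpolation=cv2.INTER_CUBIC)
    cv2.imwrite('pics/'+fn,im)
def cam(name):
    p=viewer.camera_params(name); K=np.array(p['camera_matrix'])
    if 'hand_eye' in p:
        s=status.observe(); T=np.eye(4); T[:3,:3]=Rn.from_rotvec(s['orientation']).as_matrix(); T[:3,3]=s['eef_pos']
        W=T@np.array(p['hand_eye']); R=W[:3,:3].T; t=-R@W[:3,3]
    else: R=np.array(p['R']); t=np.array(p['t'])
    return K,R,t
def ray(name,px,z,c=None):
    K,R,t=c or cam(name); d=R.T@np.linalg.inv(K)@np.array([px[0],px[1],1.]); o=-R.T@t
    return o+d*(z-o[2])/d[2]
def proj(name,X,c=None):
    K,R,t=c or cam(name); q=K@(R@np.asarray(X,float)+t); return q[:2]/q[2]
E
python3 - <<'E'
from h import *
print(status.observe())
save('top','top0.png'); save('scene','scene0.png')
for n in('top','scene'): K,R,t=cam(n); print(n,K.tolist(),(-R.T@t).round(),R.round(3).tolist())
print(viewer.camera_params('wrist'))
E
```

```text
pics
{'time': 0.0, 'joint_positions': array([-1.27955634e+00,  2.07424306e-01,  1.54288417e+00, -2.84277856e-06,
        1.39351400e+00, -1.50494011e-01]), 'qd': array([-0.00053713,  0.00092004,  0.00097992,  0.00021157,  0.00213287,
       -0.00183446]), 'joint_torque': array([-4.83250824e-04, -3.70893502e+01, -2.81413525e+01,  6.97633345e-02,
        3.61612800e-02, -1.60185973e-04]), 'eef_pos': array([ 245.59777803, -519.10593079,  229.32141015]), 'orientation': array([-3.06310644e+00, -6.87759955e-01,  2.50490909e-04]), 'ft_force': array([0.23524052, 0.11605773, 0.10957976]), 'wrist_torque': array([-0.0370098 ,  0.01311807,  0.01577138]), 'grip_width': 93.96435195994172}
top [[498.38714756728683, 0.0, 320.12372907599735], [0.0, 498.38714756728683, 200.2079891797664], [0.0, 0.0, 1.0]] [ 392.  -65. 1299.] [[-0.028, -0.999, -0.017], [-0.992, 0.029, -0.119], [0.12, 0.014, -0.993]]
scene [[471.7976809921948, 0.0, 319.6024549215246], [0.0, 471.7976809921948, 202.94200373239443], [0.0, 0.0, 1.0]] [1008. -693.  850.] [[0.809, 0.588, -0.013], [0.403, -0.571, -0.715], [-0.428, 0.574, -0.699]]
{'camera_matrix': array([[299.88449707,   0.        , 319.0712379 ],
       [  0.        , 299.88449707, 195.53246478],
       [  0.        ,   0.        ,   1.        ]]), 'hand_eye': array([[ 7.53895099e-04, -9.71645965e-01, -2.36439315e-01,
         6.80473391e+01],
       [ 9.99999640e-01,  8.24466000e-04, -1.99604010e-04,
        -3.80038784e-02],
       [ 3.88880607e-04, -2.36439079e-01,  9.71646237e-01,
        -1.54416609e+02],
       [ 0.00000000e+00,  0.00000000e+00,  0.00000000e+00,
         1.00000000e+00]])}
```

View pics/top0.png

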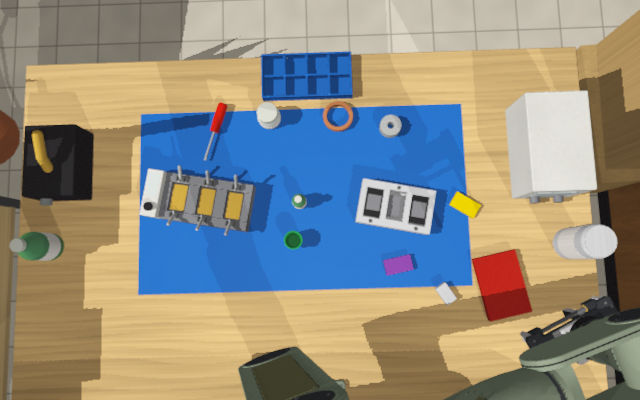

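View pics/scene0.png

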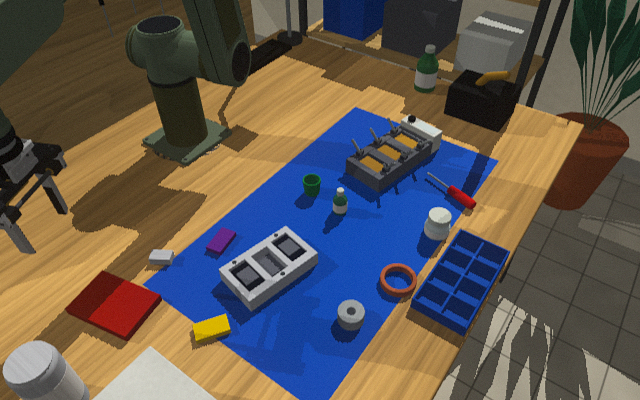

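Top view: tray at about (396,206), charger at (205,204) with console at left (153,193). Purple (398,264) and yellow (465,204) look-alikes lie loose on the mat. I'll enlarge both.

```bash
python3 - <<'E'
import cv2,numpy as np
im=cv2.imread('pics/raw_top0.png')
a=cv2.resize(im[160:245,345:450],None,fx=7,fy=7,interpolation=cv2.INTER_CUBIC)[:290*2]
b=cv2.resize(im[155:245,135:270],None,fx=5.9,fy=5.9,interpolation=cv2.INTER_CUBIC)
cv2.imwrite('pics/ctray.png',a); cv2.imwrite('pics/cchg.png',b)
print(a.shape,b.shape)
E
```

```text
(580, 735, 3) (531, 796, 3)
```

View pics/ctray.png

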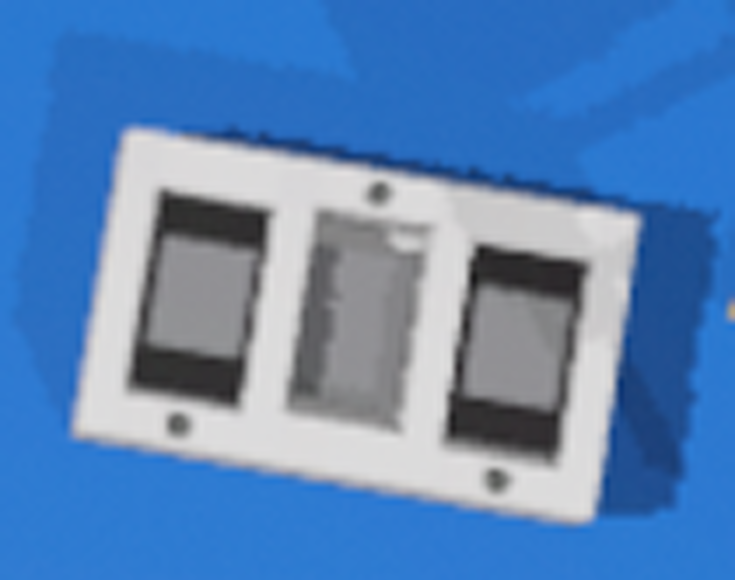

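View pics/cchg.png

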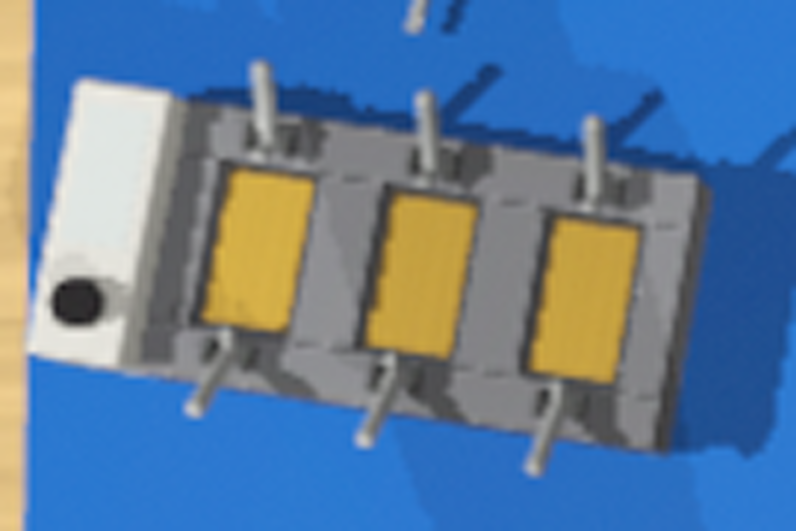

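Tray: nests 0 (right, crop (515,350)) and 2 (left, crop (200,300)) hold dark, grey-labelled packs flush; nest 1 is empty with its grey floor visible. Dots are at the bottom (-x) for 0 and 2, and at the top for 1. Charger: bays are empty with all six levers outward, and the purple and yellow blocks are the look-alikes. Next I fit the poses.

```bash
cat >> h.py <<'E'
from scipy.optimize import least_squares
def fitpose(name,pts,px,c=None):
    """planar pose x,y,yaw of local 3D pts seen at px"""
    c=c or cam(name); pts=np.array(pts,float); px=np.array(px,float)
    w0=np.mean([ray(name,p,q[2],c)[:2] for p,q in zip(px,pts)],0)
    def P(v):
        R=Rn.from_euler('z',v[2]).as_matrix(); return pts@R.T+[v[0],v[1],0]
    f=lambda v:np.ravel([proj(name,X,c)-p for X,p in zip(P(v),px)])
    best=min((least_squares(f,[*w0,a]) for a in(-.3,0,.3)),key=lambda r:r.cost)
    return best.x,np.abs(best.fun).max()
def loc(v,p): 
    R=Rn.from_euler('z',v[2]).as_matrix(); return R@np.array(p,float)+[v[0],v[1],0]
def go(x,y,z,yaw,tilt=0):
    """print tool-frame shift and turn from now to TCP pose: tool down, tool y along world direction yaw+90deg (mod 180)"""
    s=status.observe(); R0=Rn.from_rotvec(s['orientation'])
    best=None
    for k in(0,1):
        R=Rn.from_euler('z',yaw+k*np.pi)*Rn.from_euler('x',np.pi)
        d=(R0.inv()*R).as_rotvec(degrees=True)
        if best is None or np.linalg.norm(d)<np.linalg.norm(best): best=d
    sh=R0.inv().apply(np.array([x,y,z])-s['eef_pos'])
    print('t%.2f pos'%s['time'],np.round(s['eef_pos'],1),'F',np.round(s['ft_force'],1),'w%.1f'%s['grip_width'],'| shift',sh.round(1),'turn',best.round(2))
E
python3 - <<'E'
from h import *
T=lambda u,v:((u+.5)/7-.5+345,(v+.5)/7-.5+160)
C=lambda u,v:((u+.5)/5.9-.5+135,(v+.5)/5.9-.5+155)
pts=[(56,94,38),(56,-94,38),(-56,-94,38),(-56,94,38),(-48,58,38),(48,0,38),(-48,-58,38)]
px=[T(125,127),T(640,212),T(595,522),T(73,437),T(179,424),T(379,192),T(496,480)]
v,e=fitpose('top',pts,px); print('tray',v.round(3),e)
pts=[(60,-113,45),(-60,-113,45),(60,114,45)]; px=[C(700,180),C(660,450),C(184,100)]
pts+=[(0,72,39),(0,0,39),(0,-72,39)]; px+=[C(259,250),C(421,275),C(584,299)]
w,e=fitpose('top',pts,px); print('chg',w.round(3),e)
for n,p in (('flux',(299,201)),('cup',(292,240)),('purple',(398,264)),('yellow',(465,204))): print(n,ray('top',p,40).round())
for k,y in((0,-58),(2,58)): print('nest',k,loc(v,(0,y,38)).round(1))
for k,y in((0,-72),(1,0),(2,72)): print('bay',k,loc(w,(0,y,40)).round(1))
s=status.observe(); print(Rn.from_rotvec(s['orientation']).as_matrix().round(2).tolist())
q=loc(v,(-20,0,38)); go(q[0],q[1],230,v[2])
E
```

```text
tray [ 5.24456e+02 -2.39165e+02 -1.97000e-01] 0.8033040873390291
chg [ 5.49731e+02  2.43305e+02 -1.76000e-01] 1.0181759390699483
flux [543.   6.  40.]
cup [445.  26.  40.]
purple [ 378. -238.   40.]
yellow [ 523. -414.   40.]
nest 0 [ 513.1 -296.    38. ]
nest 2 [ 535.8 -182.3   38. ]
bay 0 [537.1 172.4  40. ]
bay 1 [549.7 243.3  40. ]
bay 2 [562.3 314.2  40. ]
[[0.9, 0.43, -0.0], [0.43, -0.9, 0.0], [0.0, -0.0, -1.0]]
t0.10 pos [ 245.7 -519.1  229.4] F [-0.7  0.2  0.5] w93.8 | shift [ 3.557e+02 -1.458e+02 -2.000e-01] turn [-1.20e-01  2.00e-02  3.66e+01]
```

play_rows(
  commands=[51,-21,0,0,0,0,0,51,-21,0,0,0,0,0,51,-21,0,0,0,0,0,51,-21,0,0,0,0,0,51,-21,0,0,0,0,0,51,-21,0,0,0,0,0,50,-20,0,0,0,9.15,0,0,0,0,0,0,9.15,0,0,0,0,0,0,9.15,0,0,0,0,0,0,9.15,0],
  newtons=30,
)

```text
time: 1.35
eef_pos: [511.2, -223.7, 224.1]
orientation: [-3.116, 0.341, 0.012]
ft_force: [0.2, 0.6, 0.0]
grip_width: 0.7
```

```bash
python3 - <<'E'
from h import *
go(504.8,-235.3,180,-.197)
c=cam('wrist'); np.save('cw.npy',np.array([c[0],c[1],np.column_stack([c[2]]*3)]))
save('wrist','w1.png',scale=1.25)
E
```

```text
t1.35 pos [ 511.2 -223.7  224.1] F [0.2 0.6 0. ] w0.7 | shift [-3.4 13.  44.1] turn [-0.38  0.47 -1.22]
```

View pics/w1.png

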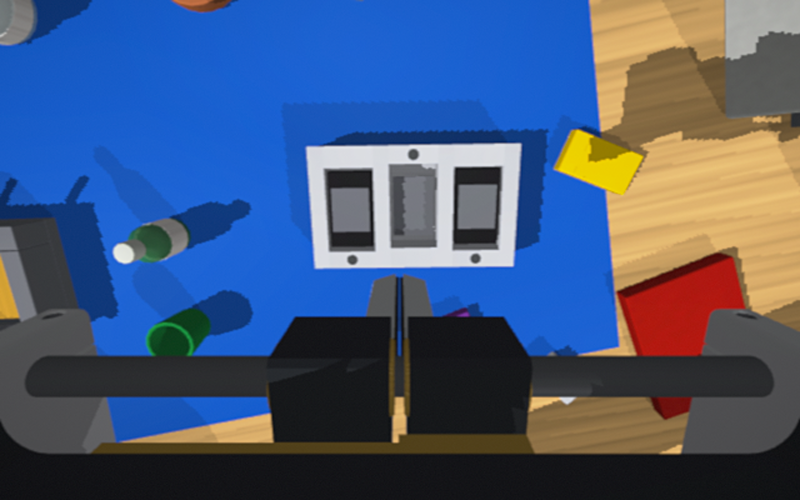

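Wrist view: tray corners at (306,147), (522,143), (514,266), (316,269); dots at (352,260), (414,155), (475,258). Packs are in nests 2 and 0 and nest 1 is empty. I'll refine the tray fit.

```bash
python3 - <<'E'
from h import *
T=lambda u,v:((u+.5)/1.25-.5,(v+.5)/1.25-.5)
pts=[(56,94,38),(56,-94,38),(-56,-94,38),(-56,94,38),(-48,58,38),(48,0,38),(-48,-58,38)]
px=[T(306,147),T(522,143),T(514,266),T(316,269),T(352,260),T(414,155),T(475,258)]
a=np.load('cw.npy');c=(a[0],a[1],a[2][:,0])
v,e=fitpose('wrist',pts,px,c); print('tray',v.round(3),e)
# dark pack extents check: centres
for n,p in(('n2',(351,209)),('n0',(477,208))):print(n,ray('wrist',T(*p),38,c).round(1),loc(v,(0,58 if n=='n2' else -58,38)).round(1))
for k in(-58,58): q=loc(v,(-20,k,0));print(k);go(q[0],q[1],75,v[2])
E
```

```text
tray [ 5.25493e+02 -2.39606e+02 -2.01000e-01] 0.7397945507032659
n2 [ 537.6 -183.4   38. ] [ 537.1 -182.8   38. ]
n0 [ 513.8 -295.9   38. ] [ 513.9 -296.4   38. ]
-58
t1.40 pos [ 511.1 -223.7  224. ] F [-0.3  0.1 -0.2] w0.5 | shift [ -0.   71.7 148.5] turn [-0.38  0.48 -1.19]
58
t1.40 pos [ 511.1 -223.7  224. ] F [-0.3  0.1 -0.2] w0.5 | shift [ -2.4 -44.3 149.3] turn [-0.38  0.48 -1.19]
```

play_rows(
  commands=[0,24,30,-0.4,0.5,-1.2,0,0,24,30,0,0,0,0,0,24,30,0,0,0,0,0,0,30,0,0,0,0,0,0,25,0,0,0,0,0,0,0,0,0,0,0],
)

```text
time: 2.15
eef_pos: [495.2, -295.8, 73.7]
orientation: [-3.127, 0.293, 0.001]
ft_force: [0.3, -0.1, 0.1]
grip_width: 0.4
```

```bash
python3 - <<'E'
from h import *
v=(525.3,-239.5,-.2)
q=loc(v,(-20,-58,0));go(q[0],q[1],63,v[2])
E
```

```text
t2.15 pos [ 495.2 -295.8   73.7] F [ 0.3 -0.1  0.1] w0.4 | shift [-1.7 -3.2 10.7] turn [-0.04  0.03  0.77]
```

play_rows(
  commands=[-2,-3,4,0,0,0.8,0,0,0,4,0,0,0,0,0,0,4,0,0,0,0,0,0,3,0,0,0,0,0,0,3,0,0,0,0,0,0,3,0,0,0,0,0,0,2,0,0,0,0],
)

```text
time: 3.02
eef_pos: [491.9, -292.7, 58.9]
orientation: [3.125, -0.308, -0.01]
ft_force: [-4.1, 2.4, 6.5]
grip_width: 0.6
```

```bash
python3 - <<'E'
from h import *
v=(525.3,-239.5,-.2)
q=loc(v,(-20,-58,0));go(q[0],q[1],53,v[2])
E
```

```text
t3.02 pos [ 491.9 -292.7   58.9] F [-4.1  2.4  6.5] w0.6 | shift [ 2.2 -0.8  5.9] turn [0.1  0.37 0.21]
```

play_rows(
  commands=[1,0,4,0,0,0,0,1,0,4,0,0,0,0,1,0,4,0,0,0,0,0,0,4,0,0,0,0,0,0,4,0,0,0,0],
)

```text
time: 3.65
eef_pos: [490.7, -292.6, 55.9]
orientation: [-3.126, 0.302, 0.032]
ft_force: [-7.0, 5.1, 20.8]
grip_width: 0.0
```

```bash
python3 - <<'E'
from h import *
v=(525.3,-239.5,-.2)
q=loc(v,(-20,-58,0));go(q[0],q[1],53,v[2])
E
```

```text
t3.65 pos [ 490.7 -292.6   55.9] F [-7.   5.1 20.8] w0.0 | shift [ 3.4 -0.9  2.8] turn [0.07 1.17 0.44]
```

play_rows(
  commands=[0,0,-10,0,0,0,0,0,0,-40,0,0,0,0,-10,0,-40,0,0,0,0,-10,0,-40,0,0,0,94,0,0,0,0,0,0,94,0,0,0,0,0,0,94],
)

```text
time: 4.4
eef_pos: [474.8, -289.7, 192.4]
orientation: [3.125, -0.3, -0.025]
ft_force: [-0.4, 0.4, 0.2]
grip_width: 26.9
```

```bash
python3 - <<'E'
from h import *
v=(525.3,-239.5,-.2)
q=loc(v,(15,-58,0));go(q[0],q[1],100,v[2])
c=cam('wrist'); np.save('cw.npy',np.array([c[0],c[1],np.column_stack([c[2]]*3)]))
save('wrist','w2.png',crop=(180,40,460,240),scale=2.8)
for p in [(35,-38,38),(35,-78,38),(35,-38,52),(35,-78,52),(-35,-38,38)]: print(p,((proj('wrist',loc(v,p),c)-[180,40])*2.8).round())
E
```

```text
t4.40 pos [ 474.8 -289.7  192.4] F [-0.4  0.4  0.2] w26.9 | shift [56.  -1.1 91.6] turn [0.21 0.89 0.5 ]
(35, -38, 38) [329. 205.]
(35, -78, 38) [443. 206.]
(35, -38, 52) [327. 204.]
(35, -78, 52) [445. 205.]
(-35, -38, 38) [331. 398.]
```

View pics/w2.png

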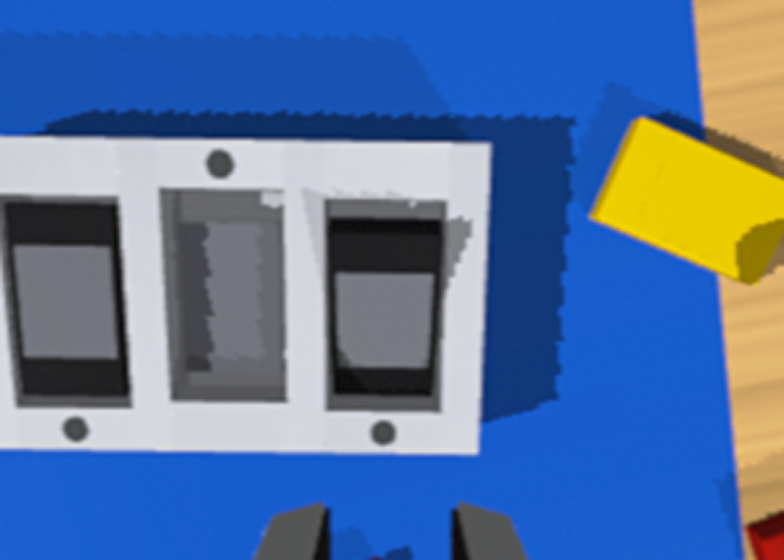

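The pack is tipped: its far (+x) end is raised, with its end edge at crop (328–445, 220), and it is straight in the nest. Next I'll grasp it with the tool tilted to match.

```bash
cat >> h.py <<'E'
def got(x,y,z,yaw,th=0,back=0):
    """as go, tool tilted th rad about its y; back: stand-off along tool z (the shift is in present axes; the turn is about tool axes)"""
    s=status.observe(); R0=Rn.from_rotvec(s['orientation'])
    R=Rn.from_euler('z',yaw)*Rn.from_euler('x',np.pi)*Rn.from_euler('y',th)
    p=np.array([x,y,z])-back*R.as_matrix()[:,2]
    d=(R0.inv()*R).as_rotvec(degrees=True)
    print('t%.2f pos'%s['time'],np.round(s['eef_pos'],1),'F',np.round(s['ft_force'],1),'w%.1f'%s['grip_width'],'| shift',R0.inv().apply(p-s['eef_pos']).round(1),'turn',d.round(2),'| in target axes',R.inv().apply(p-s['eef_pos']).round(1))
TR=(525.3,-239.5,-.2)
def nest(k,lx,z,th=0,back=0): q=loc(TR,(lx,(k-1)*58,0)); got(q[0],q[1],z,TR[2],th,back)
E
python3 - <<'E'
from h import *
nest(0,8,66,.436,40)
E
```

```text
t4.45 pos [ 475.  -289.9  192.6] F [ 0.6 -1.1 -0.5] w31.3 | shift [31.8 -1.5 89.9] turn [ 0.12 25.85  0.54] | in target axes [-10.6  -1.4  94.7]
```

play_rows(
  commands=[0,0,0,0.1,8.6,0.5,60,0,0,0,0,8.6,0,60,0,0,0,0,8.6,0,60,-4,0,30,0,0,0,60,-4,-1,30,0,0,0,60,-2,0,30,0,0,0,60,0,0,0,0,0,0,60],
)

```text
time: 5.32
eef_pos: [499.9, -289.9, 92.1]
orientation: [3.019, -0.309, 0.664]
ft_force: [-0.4, 0.2, 0.6]
grip_width: 59.9
```

```bash
python3 - <<'E'
from h import *
nest(0,8,66,.436,0)
E
```

```text
t5.33 pos [ 499.9 -289.9   92.1] F [-0.4  0.2  0.6] w59.9 | shift [ 9.9  3.7 33.2] turn [-0.37  0.21 -0.3 ] | in target axes [ 9.7  3.6 33.3]
```

play_rows(
  commands=[10,4,0,-0.4,0.2,-0.3,60,0,0,11,0,0,0,60,0,0,11,0,0,0,60,0,0,5,0,0,0,60,0,0,0,0,0,0,60],
)

```text
time: 5.95
eef_pos: [521.5, -299.7, 72.8]
orientation: [3.007, -0.301, 0.67]
ft_force: [0.0, -0.0, -0.4]
grip_width: 59.7
```

```bash
python3 - <<'E'
from h import *
nest(0,8,66,.436,0)
E
```

```text
t5.95 pos [ 521.5 -299.7   72.8] F [ 0.  -0.  -0.4] w59.7 | shift [-3.1 -1.8  6.1] turn [ 0.17 -0.17  0.07] | in target axes [-3.1 -1.8  6.1]
```

play_rows(
  commands=[-3,-2,0,0,0,0,60,0,0,3,0,0,0,60,0,0,3,0,0,0,60,0,0,0,0,0,0,60],
)

```text
time: 6.45
eef_pos: [521.7, -297.7, 66.3]
orientation: [3.006, -0.301, 0.671]
ft_force: [0.2, 0.6, -0.1]
grip_width: 59.7
```

```bash
python3 - <<'E'
from h import *
nest(0,8,66,.436,0)
E
```

```text
t6.45 pos [ 521.7 -297.7   66.3] F [ 0.2  0.6 -0.1] w59.7 | shift [-0.1  0.3  0.2] turn [ 0.19 -0.21  0.08] | in target axes [-0.1  0.3  0.2]
```

Position is good. Close, then lift.

play_rows(
  commands=[0,0,0,0,0,0,30,0,0,0,0,0,0,30,0,0,0,0,0,0,30,0,0,0,0,0,0,30,0,0,0,0,0,0,30],
  newtons=40,
)

```text
time: 7.08
eef_pos: [521.7, -297.8, 66.3]
orientation: [3.006, -0.301, 0.671]
ft_force: [0.6, -0.3, -0.5]
grip_width: 38.7
```

play_rows(
  commands=[4,0,-9,0,0,0,30,6,0,-13,0,0,0,30,8,0,-18,0,0,0,30,8,0,-18,0,0,0,30,13,0,-28,0,0,0,30,13,0,-28,0,0,0,30,0,0,0,0,0,0,30],
)

```text
time: 7.95
eef_pos: [520.4, -297.4, 201.1]
orientation: [3.002, -0.3, 0.674]
ft_force: [-0.8, -0.2, -0.4]
grip_width: 39.3
```

```bash
cat >> h.py <<'E'
CH=(549.7,243.3,-.176)
def bay(k,lx,z,th=0,back=0,ly=0): q=loc(CH,(lx,(k-1)*72+ly,0)); got(q[0],q[1],z,CH[2],th,back)
E
python3 - <<'E'
from h import *
save('wrist','w3.png',crop=(120,0,520,300),scale=1.6)
got(540,-60,200,-.176)
bay(0,26,150)
E
```

```text
t8.00 pos [ 519.4 -296.4  198.8] F [ 0.  -1.1 -1. ] w38.7 | shift [ -23.4 -235.8  -13.5] turn [  0.56 -25.16  -1.33] | in target axes [ -21.1 -236.4   -1.2]
t8.00 pos [ 519.4 -296.4  198.8] F [ 0.  -1.1 -1. ] w38.7 | shift [ -65.2 -463.8   21. ] turn [  0.56 -25.16  -1.33] | in target axes [ -38.7 -464.7   48.8]
```

View pics/w3.png

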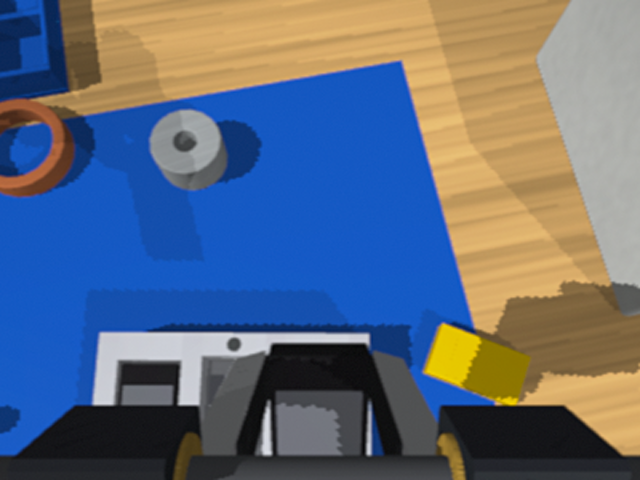

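play_rows(
  commands=[0,0,0,0.2,-8.4,-0.4,30,0,0,0,0.2,-8.4,-0.4,30,0,0,0,0.2,-8.4,-0.4,30,-4,-40,0,0,0,0,30,-4,-58,0,0,0,0,30,-5,-58,0,0,0,0,30,-5,-58,0,0,0,0,30,-5,-58,0,0,0,0,30,-5,-58,0,0,0,0,30,-5,-50,0,0,0,0,30],
)

```text
time: 9.25
eef_pos: [544.7, 96.0, 179.9]
orientation: [-3.112, 0.292, 0.077]
ft_force: [0.4, -0.2, -0.8]
grip_width: 39.3
```

```bash
python3 - <<'E'
from h import *
bay(0,26,150)
E
```

```text
t9.25 pos [544.7  96.  179.9] F [ 0.4 -0.2 -0.8] w39.3 | shift [  5.8 -73.6  30.4] turn [-0.62  2.91 -0.65] | in target axes [  5.1 -73.9  29.9]
```

play_rows(
  commands=[0,-37,0,-0.6,2.9,-0.6,30,0,-37,10,0,0,0,30,0,0,0,0,0,0,30,0,0,0,0,0,0,30],
)

```text
time: 9.75
eef_pos: [553.2, 174.1, 162.5]
orientation: [3.128, -0.266, -0.016]
ft_force: [0.5, -0.4, -0.9]
grip_width: 39.0
```

```bash
python3 - <<'E'
from h import *
bay(0,26,150)
c=cam('wrist'); np.save('cw.npy',np.array([c[0],c[1],np.column_stack([c[2]]*3)]))
save('wrist','w4.png',scale=1.25)
for p in [(60,-113,45),(-60,-113,45),(60,114,45),(45,-72,50),(45,0,50),(45,72,50)]: print(p,(proj('wrist',loc(CH,p),c)*1.25).round())
E
```

```text
t9.75 pos [553.2 174.1 162.5] F [ 0.5 -0.4 -0.9] w39.0 | shift [10.5  4.5 12.4] turn [0.19 0.58 0.35] | in target axes [10.4  4.5 12.5]
(60, -113, 45) [462. 186.]
(-60, -113, 45) [455. 337.]
(60, 114, 45) [145. 184.]
(45, -72, 50) [405. 207.]
(45, 0, 50) [304. 207.]
(45, 72, 50) [203. 206.]
```

View pics/w4.png

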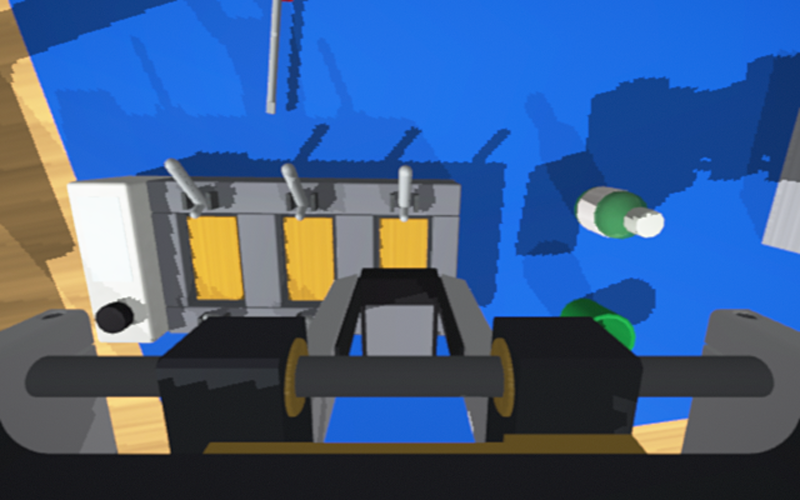

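Bay 0 is ahead of the hand. Charger corner TR is at (460,184); bay floor corners are bay 2 (185,217)–(243,299), bay 1 (283,217)–(335,300), and bay 0 columns 380–429. The pack hangs level in the jaws with its end edge at row 270. I'll refit the charger and the pack's offset in the hand.

```bash
python3 - <<'E'
from h import *
T=lambda u,v:((u+.5)/1.25-.5,(v+.5)/1.25-.5)
a=np.load('cw.npy');c=(a[0],a[1],a[2][:,0])
for q,p in(((0,72,39),(215.5,258)),((0,0,39),(310,258.5)),((60,-113,45),(460,184))):
    g=loc(CH,q); m=ray('wrist',T(*p),q[2],c); print(q,'pred',g.round(1),'meas',m.round(1))
pts=[(60,-113,45),(0,72,39),(0,0,39)]; v,e=fitpose('wrist',pts,[T(460,184),T(215.5,258),T(310,258.5)],c); print(v.round(3),e)
for h in(6,0):
  print('floor size at bay1',[ray('wrist',T(*p),39,c).round(1)[:2] for p in((283,217),(333,216),(335,300),(289,301))])
  break
# pack in hand: crop raw
im=cv2.imread('pics/raw_w4.png')[200:290,250:400]; im=cv2.convertScaleAbs(im,alpha=2.2,beta=20)
cv2.imwrite('pics/w4c.png',cv2.resize(im,None,fx=5,fy=5,interpolation=cv2.INTER_CUBIC))
s=status.observe(); he=np.array(viewer.camera_params('wrist')['hand_eye'])
# tool-frame points -> pixel in crop: pack top plane at tool z=25-5=20 , ends at x=9 (s=35) 
K=c[0]; 
for X in [(9,20,20),(9,-20,20),(9,20,34),(9,-20,34),(11,20,20),(-8,12,20)]:
    q=K@(np.linalg.inv(he)@[*X,1])[:3]; q=q[:2]/q[2]; print(X,((q-[250,200])*5).round())
E
```

```text
(0, 72, 39) pred [562.3 314.2  39. ] meas [565.6 314.6  39. ]
(0, 0, 39) pred [549.7 243.3  39. ] meas [552.9 243.1  39. ]
(60, -113, 45) pred [589.  121.5  45. ] meas [590.6 122.8  45. ]
[ 5.52481e+02  2.44007e+02 -1.84000e-01] 0.9285974899148073
floor size at bay1 [array([587.9, 255.7]), array([582.4, 218.7]), array([516.2, 231.3]), array([521.5, 267.4])]
(9, 20, 20) [508. 110.]
(9, -20, 20) [181. 109.]
(9, 20, 34) [497.  75.]
(9, -20, 34) [192.  75.]
(11, 20, 20) [508.  94.]
(-8, 12, 20) [440. 239.]
```

View pics/w4c.png

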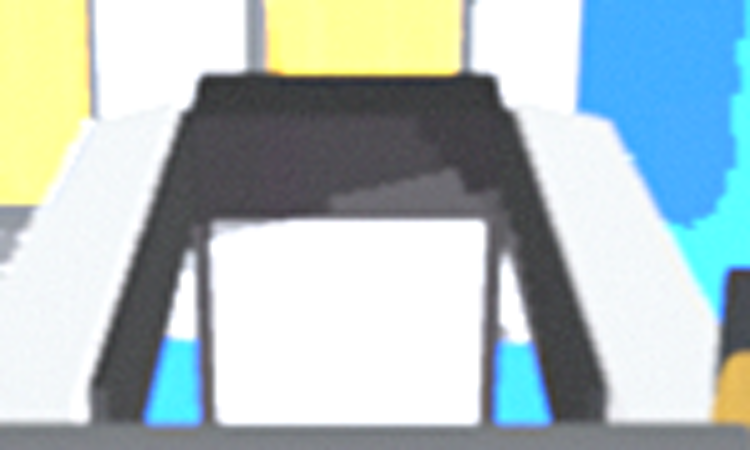

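The pack in hand matches the expectation: level, end 9 mm ahead of the TCP, tips 5 mm below its top. I'll lower to a near hover using the refined charger pose.

```bash
sed -i 's/^CH=.*/CH=(552.2,243.9,-.182)/' h.py; python3 - <<'E'
from h import *
bay(0,26,95)
E
```

```text
t9.80 pos [553.  173.9 162.4] F [-0.7 -0.7 -1.3] w38.5 | shift [13.2  3.2 67.2] turn [0.18 0.61 0.66] | in target axes [12.5  3.3 67.4]
```

play_rows(
  commands=[6,2,15,0.2,0.6,0.6,30,6,1,20,0,0,0,30,0,0,20,0,0,0,30,0,0,6,0,0,0,30,0,0,0,0,0,0,30,0,0,0,0,0,0,30],
)

```text
time: 10.55
eef_pos: [565.9, 163.0, 98.8]
orientation: [3.127, -0.296, 0.0]
ft_force: [-0.1, 1.1, -0.5]
grip_width: 39.1
```

```bash
python3 - <<'E'
from h import *
bay(0,26,95)
c=cam('wrist'); np.save('cw.npy',np.array([c[0],c[1],np.column_stack([c[2]]*3)]))
save('wrist','w5.png',crop=(120,100,420,290),scale=2.6)
for q in [(37,-50,45),(37,-94,45),(37,22,45),(37,-22,45),(-37,22,45),(-37,-22,45),(60,-113,45)]: print(q,((proj('wrist',loc(CH,q),c)-[120,100]+.5)*2.6).round())
E
```

```text
t10.55 pos [565.9 163.   98.8] F [-0.1  1.1 -0.5] w39.1 | shift [-2.1 -5.1  3.8] turn [ 0.02 -0.02 -0.37] | in target axes [-2.1 -5.1  3.8]
(37, -50, 45) [421. 280.]
(37, -94, 45) [579. 279.]
(37, 22, 45) [161. 281.]
(37, -22, 45) [320. 280.]
(-37, 22, 45) [190. 519.]
(-37, -22, 45) [336. 518.]
(60, -113, 45) [651. 197.]
```

View pics/w5.png

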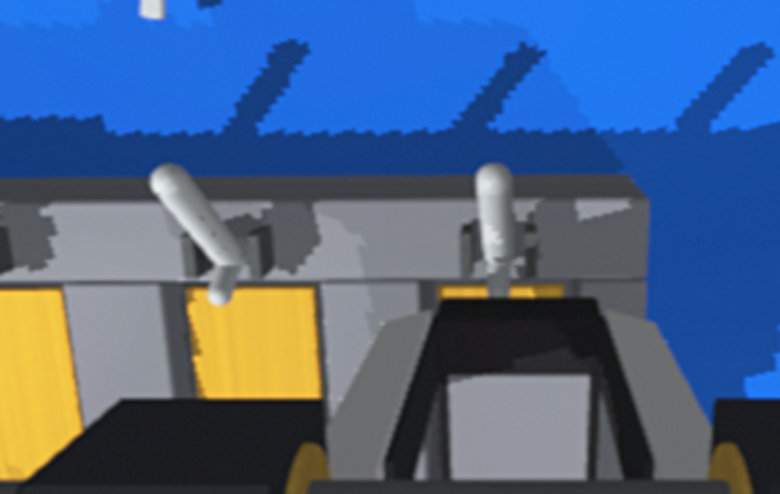

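The predicted bay edge (row 280) and corner (651,197) match the picture to within 1 mm, so I correct the hand by (-2,-5) and lower.

play_rows(
  commands=[-2,-5,0,0,0,-0.4,30,0,0,0,0,0,0,30,0,0,3,0,0,0,30],
)

```text
time: 10.98
eef_pos: [566.2, 169.4, 97.9]
orientation: [-3.128, 0.283, -0.007]
ft_force: [0.2, -0.1, -0.7]
grip_width: 39.2
```

```bash
python3 - <<'E'
from h import *
bay(0,26,74)
E
```

```text
t10.97 pos [566.2 169.4  97.9] F [ 0.2 -0.1 -0.7] w39.2 | shift [-1.4  1.2 23.9] turn [-0.06 -0.25  0.1 ] | in target axes [-1.3  1.2 23.9]
```

play_rows(
  commands=[-1,1,5,0,0,0,30,0,0,5,0,0,0,30,0,0,4,0,0,0,30,0,0,4,0,0,0,30,0,0,2,0,0,0,30,0,0,0,0,0,0,30],
)

```text
time: 11.72
eef_pos: [566.7, 169.5, 96.1]
orientation: [-3.129, 0.28, -0.011]
ft_force: [1.3, 0.7, -0.5]
grip_width: 39.0
```

```bash
python3 - <<'E'
from h import *
bay(0,26,74)
E
```

```text
t11.72 pos [566.7 169.5  96.1] F [ 1.3  0.7 -0.5] w39.0 | shift [-1.8  1.5 22.1] turn [-0.06 -0.39  0.22] | in target axes [-1.7  1.5 22.1]
```

```bash
python3 - <<'E'
from h import *
s=status.observe(); print({k:np.round(v,3) for k,v in s.items()})
E
```

```text
{'time': np.float64(11.725), 'joint_positions': array([ 1.450e-01,  3.770e-01,  1.621e+00, -1.000e-03,  1.136e+00,
        1.895e+00]), 'qd': array([-0.001, -0.012, -0.005, -0.004,  0.016,  0.002]), 'joint_torque': array([ 8.5000e-02, -4.0947e+01, -2.4632e+01,  7.0000e-03,  1.1500e-01,
        2.0000e-03]), 'eef_pos': array([566.667, 169.531,  96.121]), 'orientation': array([-3.129,  0.28 , -0.011]), 'ft_force': array([ 1.304,  0.665, -0.463]), 'wrist_torque': array([ 0.064, -0.08 ,  0.015]), 'grip_width': np.float64(39.023)}
```

play_rows(
  commands=[0,0,10,0,0,0,30,0,0,0,0,0,0,30],
)

```text
time: 11.98
eef_pos: [566.7, 170.2, 92.1]
orientation: [-3.128, 0.279, -0.01]
ft_force: [0.3, 0.2, -1.2]
grip_width: 39.5
```

```bash
python3 - <<'E'
from h import *
s=status.observe(); print({k:np.round(v,3) for k,v in s.items()})
E
```

```text
{'time': np.float64(11.975), 'joint_positions': array([ 1.460e-01,  3.830e-01,  1.623e+00, -1.000e-03,  1.130e+00,
        1.895e+00]), 'qd': array([ 0.002, -0.026, -0.019,  0.002,  0.044, -0.   ]), 'joint_torque': array([ 1.2700e-01, -4.2063e+01, -2.5285e+01,  1.9000e-02,  1.0300e-01,
        2.0000e-03]), 'eef_pos': array([566.732, 170.206,  92.052]), 'orientation': array([-3.128,  0.279, -0.01 ]), 'ft_force': array([ 0.326,  0.162, -1.247]), 'wrist_torque': array([ 0.012, -0.043,  0.003]), 'grip_width': np.float64(39.465)}
```

play_rows(
  commands=[0,0,10,0,0,0,30,0,0,10,0,0,0,30],
)

```text
time: 12.22
eef_pos: [570.1, 171.8, 83.0]
orientation: [-3.126, 0.278, -0.018]
ft_force: [-17.8, -6.4, 53.0]
grip_width: 39.0
```

```bash
python3 - <<'E'
from h import *
bay(0,26,74)
E
```

```text
t12.22 pos [570.1 171.8  83. ] F [-17.8  -6.4  53. ] w39.0 | shift [-4.8  4.3  8.9] turn [-0.24 -0.62  0.26] | in target axes [-4.7  4.3  9. ]
```

play_rows(
  commands=[0,0,-15,0,0,0,30,-4,4,-10,0,0,0,30,0,0,0,0,0,0,30],
)

```text
time: 12.6
eef_pos: [563.2, 168.2, 107.0]
orientation: [-3.127, 0.278, -0.012]
ft_force: [-0.0, 0.3, -0.7]
grip_width: 39.3
```

```bash
python3 - <<'E'
from h import *
bay(0,26,95)
c=cam('wrist'); np.save('cw.npy',np.array([c[0],c[1],np.column_stack([c[2]]*3)]))
save('wrist','w6.png',crop=(120,100,420,290),scale=2.6)
he=np.array(viewer.camera_params('wrist')['hand_eye'])
for X in [(9,20,20),(9,-20,20),(9,20,34),(9,-20,34)]:
    q=c[0]@(np.linalg.inv(he)@[*X,1])[:3]; q=q[:2]/q[2]; print(X,((q-[120,100]+.5)*2.6).round())
for q in [(37,-50,45),(37,-94,45),(37,22,45),(37,-22,45),(60,-113,45)]: print(q,((proj('wrist',loc(CH,q),c)-[120,100]+.5)*2.6).round())
E
```

```text
t12.60 pos [563.2 168.2 107. ] F [-0.   0.3 -0.7] w39.3 | shift [ 1.4 -0.4 12. ] turn [-0.2  -0.42  0.27] | in target axes [ 1.5 -0.4 12. ]
(9, 20, 20) [603. 318.]
(9, -20, 20) [433. 318.]
(9, 20, 34) [598. 300.]
(9, -20, 34) [439. 300.]
(37, -50, 45) [441. 260.]
(37, -94, 45) [595. 261.]
(37, 22, 45) [191. 259.]
(37, -22, 45) [344. 260.]
(60, -113, 45) [665. 182.]
```

View pics/w6.png

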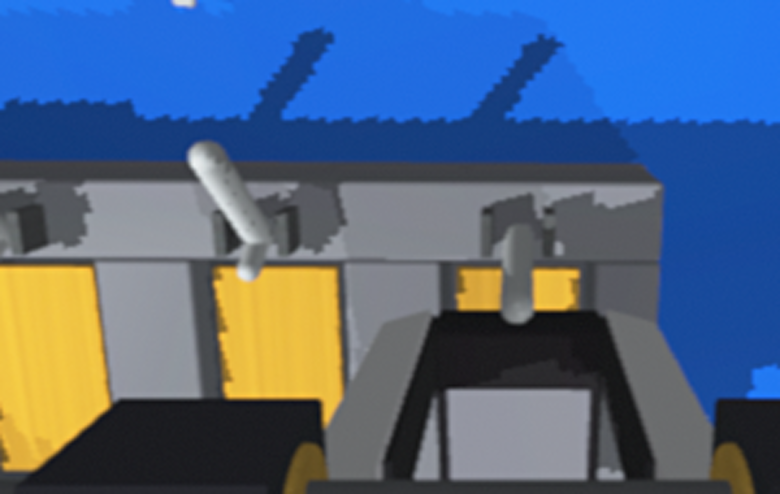

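Pictures viewed: 11. The lever at bay 0's back (517,270–320) now stands nearly upright: the pack's end, about 2–4 mm too far +x, caught its nose. Bays 1 and 2 are still clear, so I'll use bay 1 with tighter positioning and re-open that lever later.

```bash
python3 - <<'E'
from h import *
bay(1,26,107)
E
```

```text
t12.65 pos [563.1 168.3 106.5] F [-0.  -0.1 -0.7] w38.9 | shift [  2.  -72.4  -0.3] turn [-0.19 -0.38  0.27] | in target axes [  1.6 -72.4  -0.5]
```

The pack also slid about 3 mm back in the jaws (its end edge moved from row 300 to 313), so its centre is now 29 mm behind the TCP. I'll move to bay 1 accordingly.

play_rows(
  commands=[2,-36,-5,-0.2,-0.4,0.3,30,3,-36,0,0,0,0,30,0,0,0,0,0,0,30,0,0,0,0,0,0,30],
)

```text
time: 13.15
eef_pos: [579.5, 237.5, 106.5]
orientation: [3.125, -0.29, -0.01]
ft_force: [-0.2, -0.3, -0.9]
grip_width: 39.5
```

```bash
python3 - <<'E'
from h import *
bay(1,29,100)
E
```

```text
t13.15 pos [579.5 237.5 106.5] F [-0.2 -0.3 -0.9] w39.5 | shift [ 1.1 -1.3  6.5] turn [ 0.24  0.35 -0.17] | in target axes [ 1.  -1.3  6.5]
```

play_rows(
  commands=[1,-1,3,0.2,0.4,-0.2,30,0,0,3,0,0,0,30,0,0,0,0,0,0,30],
)

```text
time: 13.52
eef_pos: [579.8, 235.9, 98.9]
orientation: [3.126, -0.288, -0.001]
ft_force: [-0.5, 0.6, -0.9]
grip_width: 39.0
```

```bash
python3 - <<'E'
from h import *
bay(1,29,95)
c=cam('wrist'); np.save('cw.npy',np.array([c[0],c[1],np.column_stack([c[2]]*3)]))
save('wrist','w7.png',crop=(180,100,420,280),scale=3.3)
he=np.array(viewer.camera_params('wrist')['hand_eye'])
for X in [(6,20,20),(6,-20,20),(6,20,34),(6,-20,34)]:
    q=c[0]@(np.linalg.inv(he)@[*X,1])[:3]; q=q[:2]/q[2]; print(X,((q-[180,100]+.5)*3.3).round())
for q in [(37,22,45),(37,-22,45),(33.5,19,39),(33.5,-19,39),(60,-113,45)]: print(q,((proj('wrist',loc(CH,q),c)-[180,100]+.5)*3.3).round())
E
```

```text
t13.53 pos [579.8 235.9  98.9] F [-0.5  0.6 -0.9] w39.0 | shift [ 0.4 -2.9  3.9] turn [ 0.12  0.04 -0.1 ] | in target axes [ 0.4 -2.9  3.9]
(6, 20, 20) [567. 419.]
(6, -20, 20) [353. 419.]
(6, 20, 34) [560. 396.]
(6, -20, 34) [360. 395.]
(37, 22, 45) [346. 356.]
(37, -22, 45) [547. 356.]
(33.5, 19, 39) [362. 364.]
(33.5, -19, 39) [531. 364.]
(60, -113, 45) [975. 252.]
```

View pics/w7.png

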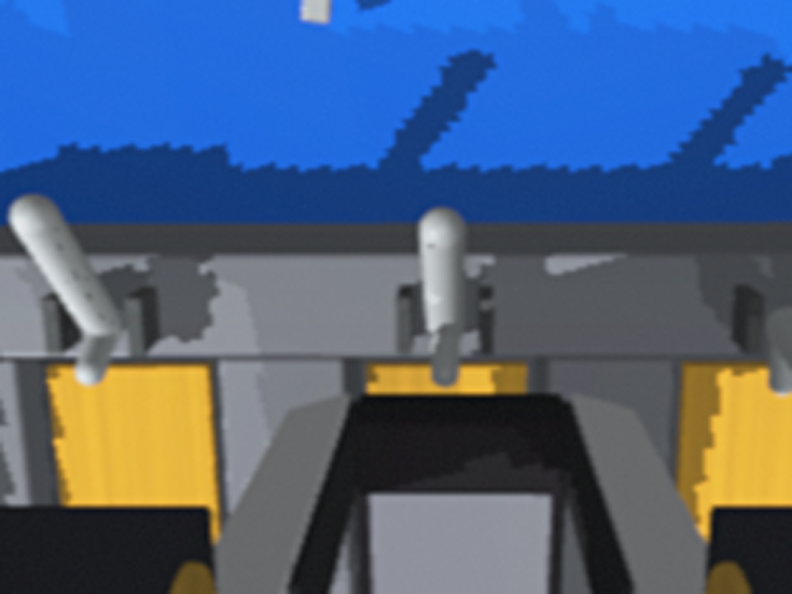

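Prediction and picture agree (bay edge row 356, pack edge row 395). Only a y correction is needed.

play_rows(
  commands=[0.5,-3,0,0,0,0,30,0,0,0,0,0,0,30,0,0,0,0,0,0,30],
)

```text
time: 13.95
eef_pos: [581.4, 238.8, 99.6]
orientation: [3.127, -0.289, 0.001]
ft_force: [0.5, 0.1, -0.8]
grip_width: 39.2
```

```bash
python3 - <<'E'
from h import *
bay(1,29,82)
E
```

```text
t13.95 pos [581.4 238.8  99.6] F [ 0.5  0.1 -0.8] w39.2 | shift [-0.7  0.3 17.6] turn [ 0.09 -0.03 -0.12] | in target axes [-0.6  0.3 17.6]
```

play_rows(
  commands=[-0.5,0,6,0,0,0,30,0,0,6,0,0,0,30],
)

```text
time: 14.2
eef_pos: [581.5, 239.3, 91.3]
orientation: [3.127, -0.288, 0.002]
ft_force: [-12.6, -3.0, 31.4]
grip_width: 39.4
```

```bash
python3 - <<'E'
from h import *
bay(1,29,82)
E
```

```text
t14.20 pos [581.5 239.3  91.3] F [-12.6  -3.   31.4] w39.4 | shift [-0.6  0.8  9.3] turn [ 0.07 -0.07 -0.1 ] | in target axes [-0.6  0.8  9.3]
```

play_rows(
  commands=[0,0,-10,0,0,0,30,0,0,0,0,0,0,30],
)

```text
time: 14.45
eef_pos: [581.8, 239.5, 102.1]
orientation: [3.127, -0.288, 0.004]
ft_force: [0.0, 0.1, -0.6]
grip_width: 39.4
```

```bash
python3 - <<'E'
from h import *
bay(1,29,95)
a=np.load('cw.npy');c=(a[0],a[1],a[2][:,0])
f=lambda q:((proj('wrist',loc(CH,q),c)-[180,100]+.5)*3.3).round()
for v in(.2,.5,.8,1.1):
    h=v-.25; print(v,'handle end',f((45+40*np.sin(h),0,50+40*np.cos(h))),'nose',f((45-15*np.cos(v),0,50+15*np.sin(v))),'bay2 handle',f((45+40*np.sin(h),72,50+40*np.cos(h))))
print('pivot',f((45,0,50)))
# top view check, initial picture, handle ends in cchg crop coords
for k in range(3):
  for sgn in(1,-1):
    for v in(.8,1.1):
      h=v-.25; p=proj('top',loc(CH,(sgn*(45+40*np.sin(h)),(k-1)*72,50+40*np.cos(h)))); print(k,sgn,v,((p-[135,155]+.5)*5.9).round())
# new pics to see front levers: top & scene
save('top','top2.png',crop=(135,155,270,245),scale=5.9)
E
```

```text
t14.45 pos [581.8 239.5 102.1] F [ 0.   0.1 -0.6] w39.4 | shift [-0.9  1.   7.1] turn [ 0.05 -0.13 -0.08] | in target axes [-0.9  1.1  7.1]
0.2 handle end [443. 395.] nose [446. 397.] bay2 handle [ 27. 395.]
0.5 handle end [443. 326.] nose [446. 396.] bay2 handle [ 23. 327.]
0.8 handle end [443. 258.] nose [445. 389.] bay2 handle [ 27. 259.]
1.1 handle end [443. 200.] nose [445. 376.] bay2 handle [ 40. 200.]
pivot [446. 326.]
0 1 0.8 [592. 130.]
0 1 1.1 [599. 112.]
0 -1 0.8 [537. 440.]
0 -1 1.1 [537. 463.]
1 1 0.8 [424. 104.]
1 1 1.1 [432.  86.]
1 -1 0.8 [367. 413.]
1 -1 1.1 [367. 436.]
2 1 0.8 [256.  79.]
2 1 1.1 [266.  61.]
2 -1 0.8 [197. 387.]
2 -1 1.1 [199. 410.]
```

```bash
cat >> h.py <<'E'
def packx(im,cols=(303,306,327,330,333)):
    """tool x of the pack's far lower edge (tool z 34) from the yellow->dark step in the wrist picture"""
    he=np.array(viewer.camera_params('wrist')['hand_eye']); K=np.array(viewer.camera_params('wrist')['camera_matrix']); inv=np.linalg.inv(he)
    xs=np.linspace(-5,15,81); rows=[]
    for x in xs: q=K@(inv@[x,0,34,1])[:3]; rows.append(q[1]/q[2])
    out=[]
    for c in cols:
        g=im[205:235,c].astype(int).max(1); 
        k=np.argmax((g[:-1]>=80)&(g[1:]<80)); r=205+k+(g[k]-60)/max(1,(g[k]-g[k+1])); out.append(np.interp(-r,-np.array(rows),xs))if rows[0]>rows[-1] else out.append(np.interp(r,rows,xs))
    return np.round(out,2)
E
python3 - <<'E'
from h import *
for f in('w5','w6','w7'):
    im=cv2.imread(f'pics/raw_{f}.png'); print(f,packx(im)); 
print(cv2.imread('pics/raw_w7.png')[205:230,330].max(1))
im=viewer.camera('wrist')[:,:,::-1]; cv2.imwrite('pics/raw_w8.png',im); print('now',packx(im),im[205:230,330].max(1))
E
```

```text
w5 [13.31 12.87 12.58 12.14 12.35]
w6 [5.86 5.83 5.78 5.79 5.79]
w7 [11.29 12.38  5.8  12.43 12.74]
[ 91  91  87  78  82 126 183 157 139 138 141 152 159 151  79  19  20  21
  18  21  21  23  22  23  28]
now [12.16 10.93 12.32 11.07  6.15] [ 62  70  80  76  75 125 205 233 233 231 232 233 235 206 106  20  19  22
  21  20  22  21  22  25  28]
```

View pics/top2.png

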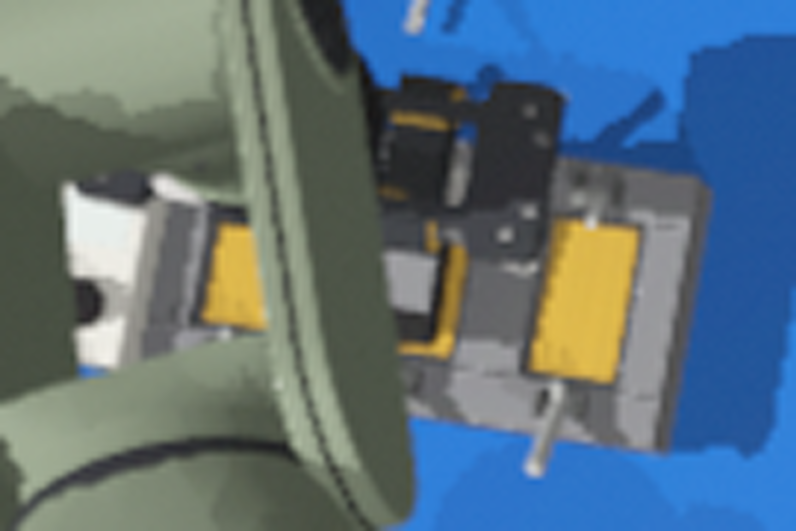

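```bash
python3 - <<'E'
from h import *
c=cam('wrist'); a=np.load('cw.npy');c7=(a[0],a[1],a[2][:,0])
for n,cc,f in(('w7',c7,'w7'),('w8',c,'w8')):
    im=cv2.imread(f'pics/raw_{f}.png').astype(int)
    print(n,'sat',[(r,int(im[r,314].max()-im[r,314].min()),int(im[r,314].max())) for r in range(156,222,2)])
    print([(v,proj('wrist',loc(CH,(45+40*np.sin(v-.25),0,50+40*np.cos(v-.25))),cc).round(1).tolist(),proj('wrist',loc(CH,(45-15*np.cos(v),0,50+15*np.sin(v))),cc).round(1).tolist()) for v in(.8,.95,1.1)])
E
```

```text
w7 sat [(156, 103, 125), (158, 103, 126), (160, 105, 126), (162, 71, 119), (164, 2, 117), (166, 6, 149), (168, 7, 174), (170, 7, 189), (172, 7, 185), (174, 7, 180), (176, 6, 166), (178, 7, 168), (180, 7, 169), (182, 6, 168), (184, 7, 170), (186, 6, 170), (188, 6, 171), (190, 7, 175), (192, 7, 173), (194, 7, 174), (196, 6, 176), (198, 5, 123), (200, 3, 91), (202, 4, 98), (204, 4, 99), (206, 5, 100), (208, 5, 101), (210, 5, 101), (212, 5, 108), (214, 6, 105), (216, 13, 110), (218, 141, 199), (220, 4, 23)]
[(0.8, [313.7, 177.7], [314.5, 217.4]), (0.95, [313.7, 168.4], [314.4, 215.6]), (1.1, [313.8, 160.1], [314.4, 213.4])]
w8 sat [(156, 103, 125), (158, 102, 124), (160, 103, 124), (162, 103, 124), (164, 104, 123), (166, 61, 129), (168, 9, 148), (170, 7, 201), (172, 7, 205), (174, 7, 181), (176, 8, 180), (178, 9, 186), (180, 9, 188), (182, 8, 181), (184, 7, 178), (186, 7, 164), (188, 7, 163), (190, 6, 157), (192, 6, 156), (194, 6, 153), (196, 6, 152), (198, 6, 145), (200, 5, 93), (202, 10, 135), (204, 11, 138), (206, 11, 136), (208, 8, 87), (210, 73, 117), (212, 153, 210), (214, 155, 212), (216, 158, 214), (218, 150, 205), (220, 4, 22)]
[(0.8, [319.6, 177.5], [319.5, 216.9]), (0.95, [319.5, 168.3], [319.5, 215.1]), (1.1, [319.5, 160.1], [319.5, 212.9])]
```

```bash
python3 - <<'E'
from h import *
im=cv2.imread('pics/raw_w8.png').astype(int)
for col in(317,319,321): print(col,[(r,int(im[r,col].max()-im[r,col].min()),int(im[r,col].max())) for r in list(range(158,170))+list(range(196,222,2))])
cv2.imwrite('pics/w8c.png',cv2.resize(im[140:250,240:400].astype(np.uint8),None,fx=5,fy=5,interpolation=cv2.INTER_CUBIC))
E
```

```text
317 [(158, 101, 124), (159, 104, 125), (160, 103, 124), (161, 102, 124), (162, 105, 124), (163, 100, 123), (164, 61, 118), (165, 17, 127), (166, 4, 152), (167, 6, 172), (168, 6, 185), (169, 7, 196), (196, 7, 193), (198, 7, 180), (200, 5, 119), (202, 6, 164), (204, 4, 99), (206, 4, 97), (208, 4, 96), (210, 5, 96), (212, 4, 100), (214, 1, 99), (216, 85, 162), (218, 153, 206), (220, 4, 22)]
319 [(158, 103, 125), (159, 104, 125), (160, 102, 124), (161, 104, 124), (162, 106, 126), (163, 88, 121), (164, 36, 109), (165, 5, 120), (166, 4, 140), (167, 6, 158), (168, 7, 171), (169, 8, 183), (196, 7, 171), (198, 3, 101), (200, 4, 90), (202, 5, 103), (204, 4, 98), (206, 4, 99), (208, 4, 99), (210, 4, 99), (212, 4, 106), (214, 8, 105), (216, 19, 116), (218, 160, 222), (220, 7, 24)]
321 [(158, 102, 124), (159, 104, 124), (160, 102, 124), (161, 105, 123), (162, 105, 125), (163, 89, 123), (164, 37, 106), (165, 5, 102), (166, 4, 120), (167, 5, 134), (168, 6, 147), (169, 6, 160), (196, 7, 136), (198, 3, 92), (200, 4, 93), (202, 5, 99), (204, 4, 100), (206, 4, 100), (208, 4, 100), (210, 5, 100), (212, 6, 106), (214, 10, 106), (216, 26, 123), (218, 165, 226), (220, 6, 25)]
```

```bash
python3 - <<'E'
from h import *
c=cam('wrist'); inv=lambda X: Rn.from_euler('z',-CH[2]).apply(X-np.array([CH[0],CH[1],0]))
print('TCP',inv(status.observe()['eef_pos']))
for z in(60,62,64): print('nose',z,inv(ray('wrist',(319,216.7),z,c)).round(1))
print('pack edge',inv(ray('wrist',(330,219.3),68.1,c)).round(1))
a=np.load('cw.npy');c7=(a[0],a[1],a[2][:,0])
for z in(60,62,64): print('w7 nose',z,inv(ray('wrist',(314,216.7),z,c7)).round(1))
print('bay edge w7',inv(ray('wrist',(330,100+356/3.3-.5),45,c7)).round(1))
bay(1,28,82)
E
```

```text
TCP [ 28.74202709   0.46339065 100.52070006]
nose 60 [34.5  0.3 60. ]
nose 62 [35.1  0.3 62. ]
nose 64 [35.8  0.3 64. ]
pack edge [35.3 -6.9 68.1]
w7 nose 60 [34.8  0.3 60. ]
w7 nose 62 [35.5  0.3 62. ]
w7 nose 64 [36.1  0.3 64. ]
bay edge w7 [ 37. -11.  45.]
t14.55 pos [580.6 239.2 100.5] F [-0.8  0.5 -1.5] w39.3 | shift [-0.7  0.4 18.5] turn [ 0.12  0.03 -0.09] | in target axes [-0.7  0.5 18.5]
```

play_rows(
  commands=[-0.5,0.4,5,0,0,0,30,0,0,0,0,0,0,30],
)

```text
time: 14.8
eef_pos: [578.8, 238.5, 93.3]
orientation: [3.125, -0.288, -0.006]
ft_force: [0.7, -0.1, -1.3]
grip_width: 39.3
```

```bash
python3 - <<'E'
from h import *
bay(1,28.5,82)
E
```

```text
t14.80 pos [578.8 238.5  93.3] F [ 0.7 -0.1 -1.3] w39.3 | shift [ 1.4 -0.5 11.3] turn [ 0.2   0.19 -0.09] | in target axes [ 1.4 -0.5 11.3]
```

play_rows(
  commands=[1.2,-0.5,3,0,0,0,30,0,0,4,0,0,0,30],
)

```text
time: 15.05
eef_pos: [579.2, 238.9, 85.8]
orientation: [3.125, -0.288, -0.01]
ft_force: [-1.3, 0.4, -1.3]
grip_width: 39.6
```

```bash
python3 - <<'E'
from h import *
bay(1,28.5,82)
E
```

```text
t15.05 pos [579.2 238.9  85.8] F [-1.3  0.4 -1.3] w39.6 | shift [ 1.1 -0.   3.8] turn [ 0.21  0.33 -0.1 ] | in target axes [ 1.1 -0.   3.8]
```

play_rows(
  commands=[1,0,3,0.2,0.3,0,30,0.5,0,4,0,0,0,30],
)

```text
time: 15.3
eef_pos: [579.9, 238.6, 77.7]
orientation: [3.128, -0.288, -0.003]
ft_force: [-0.7, -0.2, 1.6]
grip_width: 38.9
```

```bash
python3 - <<'E'
from h import *
bay(1,28.5,74)
E
```

```text
t15.30 pos [579.9 238.6  77.7] F [-0.7 -0.2  1.6] w38.9 | shift [ 0.3 -0.2  3.7] turn [ 0.03  0.1  -0.09] | in target axes [ 0.3 -0.2  3.7]
```

play_rows(
  commands=[0.3,0,4,0,0,0,30,0,0,2,0,0,0,30],
)

```text
time: 15.55
eef_pos: [580.5, 238.5, 71.8]
orientation: [3.128, -0.288, -0.003]
ft_force: [-1.8, -0.1, 3.0]
grip_width: 39.1
```

The pack is in bay 1 on the sprung floor (3 N, bottom about 38). Release and rise.

play_rows(
  commands=[0,0,0,0,0,0,56,0,0,0,0,0,0,56,0,0,-5,0,0,0,56,0,0,-15,0,0,0,56,0,0,-20,0,0,0,56,0,0,-20,0,0,0,0,0,0,0,0,0,0,0],
)

```text
time: 16.42
eef_pos: [583.7, 238.9, 139.0]
orientation: [-3.126, 0.288, -0.011]
ft_force: [0.5, 0.7, -0.1]
grip_width: 39.2
```

```bash
python3 - <<'E'
from h import *
bay(1,100,128)
bay(1,100,91)
im=viewer.camera('wrist')[:,:,::-1]; cv2.imwrite('pics/raw_w9.png',im)
E
```

```text
t16.43 pos [583.7 238.9 139. ] F [ 0.5  0.7 -0.1] w39.2 | shift [68.   0.7 11.5] turn [-0.14 -0.38 -0.1 ] | in target axes [68.1  0.8 11. ]
t16.43 pos [583.7 238.9 139. ] F [ 0.5  0.7 -0.1] w39.2 | shift [67.8  0.8 48.5] turn [-0.14 -0.38 -0.1 ] | in target axes [68.1  0.8 48. ]
```

play_rows(
  commands=[34,0,0,0,-0.4,0,0,34,0,0,0,0,0,0,0,0,20,0,0,0,0,0,0,20,0,0,0,0,0,0,0,0,0,0,0],
)

```text
time: 17.1
eef_pos: [644.9, 226.1, 90.8]
orientation: [3.128, -0.286, -0.02]
ft_force: [-0.3, -0.3, -0.9]
grip_width: 0.2
```

```bash
python3 - <<'E'
from h import *
bay(1,95,91)
E
```

```text
t17.10 pos [644.9 226.1  90.8] F [-0.3 -0.3 -0.9] w0.2 | shift [ 0.6 -0.8 -0.2] turn [ 0.11  0.73 -0.02] | in target axes [ 0.6 -0.8 -0.2]
```

play_rows(
  commands=[-8,0,0,0,0.5,0,0,-8,0,0,0,0,0,0,-7,0,-2,0,0,0,0,-7,0,-3,0,0,0,0,-7,0,-3,0,0,0,0,-5,0,-2,0,0,0,0],
)

```text
time: 17.85
eef_pos: [604.3, 234.5, 104.7]
orientation: [3.128, -0.284, 0.014]
ft_force: [4.6, -0.3, -3.0]
grip_width: 0.2
```

```bash
python3 - <<'E'
from h import *
bay(1,49,103)
E
```

```text
t17.85 pos [604.3 234.5 104.7] F [ 4.6 -0.3 -3. ] w0.2 | shift [-3.9  0.2  1.7] turn [-0.02 -0.53  0.07] | in target axes [-3.9  0.2  1.7]
```

play_rows(
  commands=[-5,0,1,0,-0.5,0,0,-5,0,0,0,0,0,0,-5,0,0,0,0,0,0],
)

```text
time: 18.23
eef_pos: [599.0, 235.5, 106.3]
orientation: [-3.128, 0.284, -0.038]
ft_force: [13.0, -2.6, -5.8]
grip_width: 0.9
```

```bash
python3 - <<'E'
from h import *
bay(1,49,103)
E
```

```text
t18.23 pos [599.  235.5 106.3] F [13.  -2.6 -5.8] w0.9 | shift [1.4 0.2 3.4] turn [-0.18 -1.38  0.07] | in target axes [1.4 0.2 3.3]
```

play_rows(
  commands=[-6,0,2,0,-1,0,0,-6,0,1,0,0,0,0],
)

```text
time: 18.48
eef_pos: [598.6, 235.5, 107.0]
orientation: [-3.125, 0.285, -0.052]
ft_force: [14.3, -3.1, -6.2]
grip_width: 0.4
```

```bash
python3 - <<'E'
from h import *
bay(1,49,103)
E
```

```text
t18.48 pos [598.6 235.5 107. ] F [14.3 -3.1 -6.2] w0.4 | shift [1.7 0.1 4.1] turn [-0.38 -1.86  0.02] | in target axes [1.8 0.1 4. ]
```

Firm stop at 14 N, so the back lever is fully in. Now the front lever.

play_rows(
  commands=[8,0,0,0,0,0,0,0,0,-20,0,-1.8,0,0,0,0,-15,0,0,0,0,-36,0,0,0,0,0,0,-36,0,0,0,0,0,0,-36,0,0,0,0,0,0,-36,0,0,0,0,0,0,0,0,0,0,0,0,0],
)

```text
time: 19.48
eef_pos: [452.5, 261.9, 143.8]
orientation: [-3.122, 0.285, 0.028]
ft_force: [0.1, 0.1, -0.0]
grip_width: -0.2
```

```bash
python3 - <<'E'
from h import *
bay(1,-95,91)
E
```

```text
t19.48 pos [452.5 261.9 143.8] F [ 0.1  0.1 -0. ] w-0.2 | shift [ 7.3 -0.1 52.7] turn [-0.29  1.04 -0.  ] | in target axes [ 6.4 -0.4 52.8]
```

play_rows(
  commands=[6,0,17,-0.3,1,0,0,0,0,17,0,0,0,0,0,0,15,0,0,0,0,0,0,0,0,0,0,0],
)

```text
time: 19.98
eef_pos: [459.5, 261.2, 93.5]
orientation: [-3.128, 0.286, -0.0]
ft_force: [0.8, -0.2, -0.6]
grip_width: 0.7
```

```bash
python3 - <<'E'
from h import *
bay(1,-95,91)
E
```

```text
t19.98 pos [459.5 261.2  93.5] F [ 0.8 -0.2 -0.6] w0.7 | shift [-0.6  0.3  2.5] turn [-0.03 -0.   -0.02] | in target axes [-0.6  0.3  2.5]
```

play_rows(
  commands=[8,0,2,0,0,0,0,8,0,0,0,0,0,0,7,0,-2,0,0,0,0,7,0,-3,0,0,0,0,7,0,-3,0,0,0,0,6,0,-2,0,0,0,0,5,0,0,0,0,0,0,5,0,0,0,0,0,0],
)

```text
time: 20.98
eef_pos: [504.0, 252.9, 100.5]
orientation: [-3.127, 0.289, 0.045]
ft_force: [-11.3, 3.6, 6.2]
grip_width: 0.5
```

```bash
python3 - <<'E'
from h import *
bay(1,-49,103)
E
```

```text
t20.98 pos [504.  252.9 100.5] F [-11.3   3.6   6.2] w0.5 | shift [-0.1  0.1 -2.5] turn [ 0.1   1.64 -0.14] | in target axes [-0.   0.1 -2.5]
```

play_rows(
  commands=[6,0,-1,0,1,0,0,6,0,0,0,0,0,0],
)

```text
time: 21.22
eef_pos: [504.7, 252.8, 100.1]
orientation: [3.127, -0.29, -0.061]
ft_force: [-17.4, 2.6, 17.1]
grip_width: 0.3
```

```bash
python3 - <<'E'
from h import *
bay(1,-49,103)
E
```

```text
t21.23 pos [504.7 252.8 100.1] F [-17.4   2.6  17.1] w0.3 | shift [-0.8  0.2 -2.9] turn [ 0.23  2.23 -0.18] | in target axes [-0.7  0.2 -2.9]
```

At the stop (17 N). Bay 1 is done. Now I re-open bay 0's back lever from inside with shut fingers.

play_rows(
  commands=[-8,0,0,0,0,0,0,0,0,-25,0,2,0,0,0,0,-25,0,0,0,0,26,24,0,0,0,0,0,26,24,0,0,0,0,0,26,24,0,0,0,0,0,0,0,0,0,0,0,0],
)

```text
time: 22.1
eef_pos: [573.6, 165.5, 157.0]
orientation: [3.124, -0.287, 0.038]
ft_force: [-0.7, 1.2, 0.6]
grip_width: 0.3
```

```bash
python3 - <<'E'
from h import *
bay(0,20,96)
c=cam('wrist')
for v in(0,.2,.4,.6,1.1):
    h=v-.25; print(v,(proj('wrist',loc(CH,(45+40*np.sin(h),-72,50+40*np.cos(h))),c)).round())
save('wrist','w10.png',crop=(180,90,440,250),scale=3)
E
```

```text
t22.10 pos [573.6 165.5 157. ] F [-0.7  1.2  0.6] w0.3 | shift [-16.7  -1.3  60.7] turn [ 0.1  -1.42 -0.06] | in target axes [-15.2  -1.2  61. ]
0 [317. 215.]
0.2 [317. 206.]
0.4 [317. 195.]
0.6 [317. 185.]
1.1 [317. 162.]
```

View pics/w10.png

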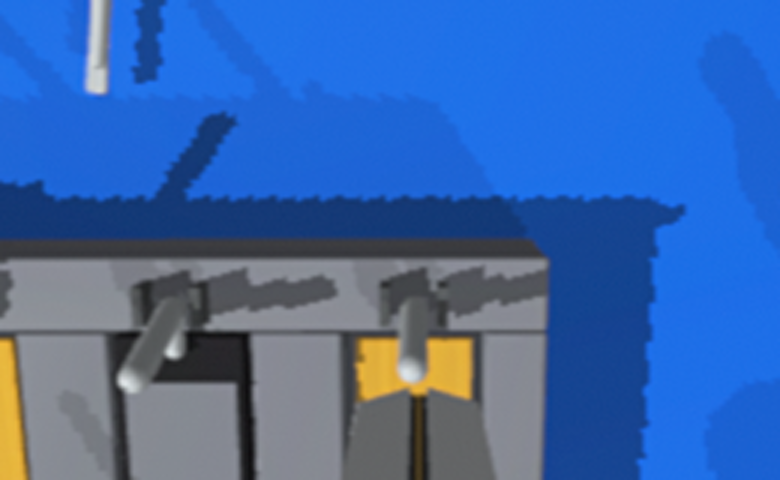

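Bay 1's pack lies flat with the back nose over it (171,350). Lever0_back's handle end at (412,372) corresponds to value ≈ 0, i.e. fully in. I lower inside it and push outward.

play_rows(
  commands=[-17,-1,0,0,-1.4,0,0,-3,0,20,0,0,0,0,0,0,20,0,0,0,0,0,0,17,0,0,0,0,0,0,0,0,0,0,0],
)

```text
time: 22.78
eef_pos: [547.5, 175.9, 98.1]
orientation: [3.129, -0.276, -0.007]
ft_force: [-0.3, -0.4, 0.5]
grip_width: 0.1
```

```bash
python3 - <<'E'
from h import *
bay(0,53,96)
E
```

```text
t22.77 pos [547.5 175.9  98.1] F [-0.3 -0.4  0.5] w0.1 | shift [45.3  4.6  1.9] turn [0.05 0.24 0.35] | in target axes [45.3  4.3  2.1]
```

play_rows(
  commands=[3,4,2,0,0.2,0.3,0,8,0,0,0,0,0,0,8,0,0,0,0,0,0,8,0,0,0,0,0,0,7,0,0,0,0,0,0,7,0,0,0,0,0,0,6,0,0,0,0,0,0],
)

```text
time: 23.65
eef_pos: [589.5, 164.1, 94.7]
orientation: [3.128, -0.285, -0.025]
ft_force: [-6.0, 2.0, 0.3]
grip_width: 0.3
```

```bash
python3 - <<'E'
from h import *
bay(0,53,96)
E
```

```text
t23.65 pos [589.5 164.1  94.7] F [-6.   2.   0.3] w0.3 | shift [ 1.8  0.3 -1.3] turn [0.11 0.92 0.03] | in target axes [ 1.8  0.3 -1.3]
```

play_rows(
  commands=[5,0,0,0,0.5,0,0,5,0,0,0,0.5,0,0,5,0,0,0,0,0,0],
)

```text
time: 24.02
eef_pos: [593.4, 163.5, 93.0]
orientation: [3.126, -0.284, -0.045]
ft_force: [-15.6, 1.9, 14.1]
grip_width: 0.5
```

```bash
python3 - <<'E'
from h import *
bay(0,53,96)
E
```

```text
t24.02 pos [593.4 163.5  93. ] F [-15.6   1.9  14.1] w0.5 | shift [-2.1  0.4 -2.9] turn [0.26 1.64 0.04] | in target axes [-2.1  0.4 -3. ]
```

Lever0_back is back at its outward stop. Return to the tray for pack2.

play_rows(
  commands=[-6,0,0,0,0,0,0,0,0,-50,0,1.6,0,0,0,0,-50,0,0,-1,0,-5,58,0,0,0,0,0,-5,58,0,0,0,0,0,-5,58,0,0,0,0,0,-5,58,0,0,0,0,0,-5,50,0,0,0,0,0,-5,40,0,0,0,0,0,0,0,0,0,0,0,0],
)

```text
time: 25.28
eef_pos: [520.0, -161.6, 202.2]
orientation: [3.119, -0.253, 0.059]
ft_force: [0.2, -0.1, 0.2]
grip_width: 0.8
```

```bash
python3 - <<'E'
from h import *
nest(2,-20,90)
c=cam('wrist'); im=viewer.camera('wrist')[:,:,::-1]; cv2.imwrite('pics/raw_w11.png',im)
for q in [(35,38,38),(-35,38,38),(35,78,38),(-35,78,38)]: print(proj('wrist',loc(TR,q),c).round())
a=viewer.camera('top')[:,:,::-1].astype(int); b=cv2.imread('pics/raw_top0.png').astype(int)
print('diff tray', np.abs(a-b).max(2)[175:240,350:440].mean(), [np.abs(a-b).max(2)[r0:r1,c0:c1].mean().round(1) for r0,r1,c0,c1 in((185,218,360,385),(195,226,408,430),(190,225,385,408))])
# position of pack2 outline by dark threshold in top
m=(a.max(2)<70).astype(np.uint8)[180:225,355:390]; print('dark centroid now',np.argwhere(m).mean(0)); m=(b.max(2)<70).astype(np.uint8)[180:225,355:390]; print('before',np.argwhere(m).mean(0))
E
```

```text
t25.27 pos [ 520.  -161.6  202.2] F [ 0.2 -0.1  0.2] w0.8 | shift [ -4.3  16.3 112.2] turn [ 0.44 -2.21  2.18] | in target axes [  0.7  17.3 112.2]
[355. 142.]
[351. 207.]
[317. 141.]
[315. 205.]
diff tray 48.65555555555556 [np.float64(63.0), np.float64(48.5), np.float64(46.1)]
dark centroid now [32.14285714 15.80519481]
before [22.63694268 17.70063694]
```

```bash
python3 - <<'E'
from h import *
c=cam('wrist'); im=cv2.imread('pics/raw_w11.png').max(2).astype(int)
def prof(lx0,lx1,ly0,ly1,n):
    P=[proj('wrist',loc(TR,(lx0+(lx1-lx0)*i/(n-1),ly0+(ly1-ly0)*i/(n-1),38)),c).round().astype(int) for i in range(n)]
    return [int(im[p[1],p[0]]) for p in P]
print('x -56..56 step 2',prof(-56,56,58,58,57))
print('y 30..86 at x=28',prof(28,28,30,86,29))
print('y 30..86 at x=-28',prof(-28,-28,30,86,29))
E
```

```text
x -56..56 step 2 [86, 210, 233, 143, 97, 101, 149, 232, 196, 120, 95, 48, 35, 36, 38, 36, 35, 32, 127, 136, 132, 131, 132, 133, 132, 133, 132, 132, 133, 133, 133, 133, 133, 133, 133, 133, 133, 133, 112, 35, 39, 40, 40, 40, 39, 43, 119, 230, 230, 229, 229, 229, 230, 230, 230, 230, 228]
y 30..86 at x=28 [226, 227, 226, 226, 228, 201, 69, 36, 39, 41, 39, 39, 41, 39, 40, 40, 39, 40, 40, 39, 39, 40, 40, 41, 39, 45, 112, 211, 228]
y 30..86 at x=-28 [229, 229, 229, 229, 231, 164, 86, 33, 35, 35, 35, 35, 35, 36, 38, 37, 37, 36, 35, 36, 36, 35, 35, 37, 35, 41, 111, 213, 229]
```

pack2 is undisturbed: the profile shows its dark/label/dark pattern at x -35..+35. Move to press it.

play_rows(
  commands=[0,0,0,0.4,-2.2,2.2,0,0,9,30,0,0,0,0,0,8,30,0,0,0,0,0,0,30,0,0,0,0,0,0,18,0,0,0,0,0,0,0,0,0,0,0],
)

```text
time: 26.12
eef_pos: [523.8, -167.7, 92.3]
orientation: [-3.128, 0.29, -0.011]
ft_force: [-0.4, 0.9, 0.5]
grip_width: 0.3
```

```bash
python3 - <<'E'
from h import *
nest(2,-20,63)
E
```

```text
t26.12 pos [ 523.8 -167.7   92.3] F [-0.4  0.9  0.5] w0.3 | shift [-4.7 12.1 29.3] turn [-0.07 -0.4   0.87] | in target axes [-4.3 12.1 29.3]
```

play_rows(
  commands=[-4,12,0,0,-0.4,0.9,0,0,0,10,0,0,0,0,0,0,8,0,0,0,0,0,0,0,0,0,0,0],
)

```text
time: 26.62
eef_pos: [520.0, -179.2, 75.9]
orientation: [3.125, -0.313, 0.008]
ft_force: [-0.4, -0.1, 0.1]
grip_width: 0.4
```

```bash
python3 - <<'E'
from h import *
nest(2,-20,63)
E
```

```text
t26.62 pos [ 520.  -179.2   75.9] F [-0.4 -0.1  0.1] w0.4 | shift [-2.9  0.1 12.9] turn [ 0.01 -0.29  0.04] | in target axes [-2.8  0.1 12.9]
```

play_rows(
  commands=[-2,0,4,0,0,0,0,0,0,5,0,0,0,0,1,0,4,0,0,0,0,1,0,4,0,0,0,0,1,0,4,0,0,0,0,1,0,4,0,0,0,0,1,0,4,0,0,0,0],
)

```text
time: 27.5
eef_pos: [514.7, -178.4, 55.6]
orientation: [-3.124, 0.308, 0.031]
ft_force: [-12.9, 5.5, 32.4]
grip_width: 0.3
```

```bash
python3 - <<'E'
from h import *
nest(2,-20,55)
E
```

```text
t27.50 pos [ 514.7 -178.4   55.6] F [-12.9   5.5  32.4] w0.3 | shift [ 2.6 -0.3  0.6] turn [0.01 1.14 0.22] | in target axes [ 2.6 -0.3  0.6]
```

play_rows(
  commands=[0,0,-10,0,-1,0,0,0,0,-40,0,0,0,0,0,0,-40,0,0,0,60,0,0,0,0,8.6,0.3,60,0,0,0,0,8.6,0,60,0,0,0,0,8.6,0,60,0,0,0,0,0,0,60],
)

```text
time: 28.38
eef_pos: [519.6, -179.6, 150.1]
orientation: [3.012, -0.304, 0.654]
ft_force: [-0.9, 0.5, 0.2]
grip_width: 47.0
```

```bash
python3 - <<'E'
from h import *
nest(2,8,66,.436,35)
c=cam('wrist'); save('wrist','w12.png',crop=(180,90,440,290),scale=3)
f=lambda q:((proj('wrist',loc(TR,q),c)-[180,90]+.5)*3).round()
for q in [(24.5,38,51.8),(24.5,78,51.8),(30.5,38,39.2),(30.5,78,39.2)]: print(q,f(q))
E
```

```text
t28.38 pos [ 519.6 -179.6  150.1] F [-0.9  0.5  0.2] w47.0 | shift [-11.9  -0.5  52.1] turn [ 0.14  0.46 -0.05] | in target axes [-12.4  -0.4  52. ]
(24.5, 38, 51.8) [483. 341.]
(24.5, 78, 51.8) [350. 341.]
(30.5, 38, 39.2) [480. 329.]
(30.5, 78, 39.2) [353. 329.]
```

View pics/w12.png

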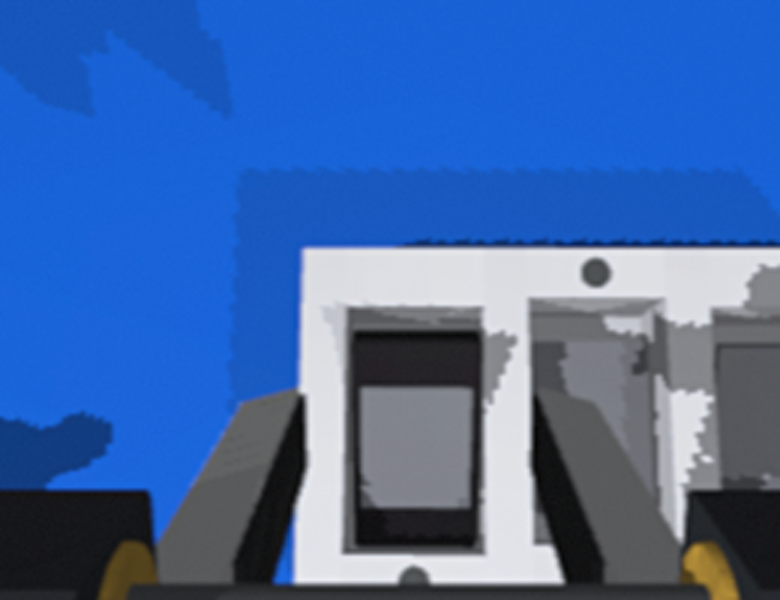

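pack2 is tipped, with its far edge at row 331, columns 355–480, as predicted. Go in for the grasp.

play_rows(
  commands=[-6,0,17,0.1,0.4,0,60,-6,0,17,0,0,0,60,0,0,17,0,0,0,60,0,0,12,0,0,0,60,0,0,0,0,0,0,60],
)

```text
time: 29.05
eef_pos: [549.1, -190.1, 95.5]
orientation: [3.001, -0.297, 0.679]
ft_force: [-0.8, -0.4, 0.8]
grip_width: 60.4
```

```bash
python3 - <<'E'
from h import *
nest(2,8,66,.436)
E
```

```text
t29.05 pos [ 549.1 -190.1   95.5] F [-0.8 -0.4  0.8] w60.4 | shift [-17.7  -5.   24.2] turn [ 0.3  -0.55  0.23] | in target axes [-17.5  -4.8  24.4]
```

play_rows(
  commands=[-9,-3,0,0.3,-0.5,0.2,60,-9,-2,0,0,0,0,60,0,0,0,0,0,0,60],
)

```text
time: 29.42
eef_pos: [534.1, -181.7, 88.6]
orientation: [3.01, -0.301, 0.669]
ft_force: [-0.7, 0.5, -0.2]
grip_width: 60.1
```

```bash
python3 - <<'E'
from h import *
nest(2,8,66,.436)
E
```

```text
t29.43 pos [ 534.1 -181.7   88.6] F [-0.7  0.5 -0.2] w60.1 | shift [ 0.3  0.4 25. ] turn [-0.01 -0.08  0.06] | in target axes [ 0.3  0.4 25. ]
```

play_rows(
  commands=[0,0,9,0,0,0,60,0,0,9,0,0,0,60,0,0,5,0,0,0,60,0,0,0,0,0,0,60],
)

```text
time: 29.92
eef_pos: [544.4, -184.1, 66.7]
orientation: [3.009, -0.301, 0.67]
ft_force: [-0.9, -0.9, -0.8]
grip_width: 60.0
```

```bash
python3 - <<'E'
from h import *
nest(2,8,66,.436)
E
```

```text
t29.93 pos [ 544.4 -184.1   66.7] F [-0.9 -0.9 -0.8] w60.0 | shift [-0.   0.1  0.8] turn [ 0.03 -0.13  0.05] | in target axes [-0.   0.1  0.8]
```

Spot on: close, let the grip settle, and lift.

play_rows(
  commands=[0,0,0,0,0,0,30,0,0,0,0,0,0,30,0,0,0,0,0,0,30,0,0,0,0,0,0,30,4,0,-9,0,0,0,30,6,0,-13,0,0,0,30,8,0,-18,0,0,0,30,13,0,-28,0,0,0,30,13,0,-28,0,0,0,30],
  newtons=40,
)

```text
time: 31.05
eef_pos: [541.7, -182.9, 176.0]
orientation: [3.012, -0.302, 0.664]
ft_force: [-0.8, 0.1, -0.5]
grip_width: 39.2
```

play_rows(
  commands=[8,0,-18,0,0,0,30,0,0,0,0.2,-8.4,-0.4,30,0,0,0,0.2,-8.4,0.5,30,0,0,0,0.2,-8.4,0.5,30,0,0,0,0,0,0,30],
)

```text
time: 31.68
eef_pos: [542.0, -184.3, 207.3]
orientation: [-3.12, 0.331, 0.009]
ft_force: [-0.9, 0.1, -0.9]
grip_width: 38.7
```

```bash
python3 - <<'E'
from h import *
bay(0,29,170)
E
```

```text
t31.68 pos [ 542.  -184.3  207.3] F [-0.9  0.1 -0.9] w38.7 | shift [ -48.6 -349.5   38.8] turn [-0.21  0.33 -1.69] | in target axes [ -38.5 -351.    37.3]
```

play_rows(
  commands=[0,-40,0,-0.2,0.3,-1.7,30,-6,-55,0,0,0,0,30,-6,-55,0,0,0,0,30,-6,-55,0,0,0,0,30,-6,-55,0,0,0,0,30,-6,-50,5,0,0,0,30,-6,-40,10,0,0,0,30,0,0,0,0,0,0,30,0,0,0,0,0,0,30],
)

```text
time: 32.8
eef_pos: [566.7, 174.2, 198.5]
orientation: [-3.125, 0.29, -0.034]
ft_force: [0.2, -0.6, -0.4]
grip_width: 39.2
```

```bash
python3 - <<'E'
from h import *
bay(0,26,105)
E
```

```text
t32.80 pos [566.7 174.2 198.5] F [ 0.2 -0.6 -0.4] w39.2 | shift [-2.9  6.5 93.5] turn [-0.27 -1.24 -0.18] | in target axes [-0.9  6.1 93.5]
```

play_rows(
  commands=[-1,6,20,-0.3,-1.2,-0.2,30,0,0,25,0,0,0,30,0,0,22,0,0,0,30,0,0,15,0,0,0,30,0,0,0,0,0,0,30,0,0,0,0,0,0,30],
)

```text
time: 33.55
eef_pos: [564.7, 159.8, 111.7]
orientation: [3.125, -0.3, -0.003]
ft_force: [0.3, 0.3, -1.0]
grip_width: 38.5
```

```bash
cat >> h.py <<'E'
def packedge(im,cols):
    p=viewer.camera_params('wrist'); K=np.array(p['camera_matrix']); inv=np.linalg.inv(np.array(p['hand_eye']))
    xs=np.linspace(-5,15,201); rows=np.array([(lambda q:q[1]/q[2])(K@(inv@[x,0,34,1])[:3]) for x in xs])
    out=[]
    for c in cols:
        g=im[200:240,c].astype(int).max(1)
        k=[i for i in range(39) if g[i]>70 and g[i+1:i+5].max()<45 or (g[i]>120 and g[i+2:i+6].max()<45)]
        if k:
            i=k[0]; r=200+i+ (0.5 if g[i+1]<45 else 1.0); out.append((c,r,round(float(np.interp(-r,-rows,xs)) if rows[0]>rows[-1] else float(np.interp(r,rows,xs)),1)))
    return out
E
python3 - <<'E'
from h import *
bay(0,26,100)
for f in('w5','w6','w7'): print(f,packedge(cv2.imread(f'pics/raw_{f}.png'),(300,306,326,332)))
c=cam('wrist'); im=viewer.camera('wrist')[:,:,::-1]; cv2.imwrite('pics/raw_w13.png',im)
print(packedge(im,(300,306,326,332,336)), im[200:235,332].max(1))
print('bay edge row pred',[proj('wrist',loc(CH,q),c).round(1).tolist() for q in((37,-64,45),(37,-80,45),(60,-113,45))])
for v in(.9,1.1): print('handle end',proj('wrist',loc(CH,(45+40*np.sin(v-.25),-72,50+40*np.cos(v-.25))),c).round(1))
q=proj('wrist',loc(CH,(60,-72,60)),c); col=int(round(q[0])); print('col',col,[(r,int(im[r,col].max()-im[r,col].min()),int(im[r,col].max())) for r in range(150,224,2)])
E
```

```text
t33.55 pos [564.7 159.8 111.7] F [ 0.3  0.3 -1. ] w38.5 | shift [-1.6 -8.4 11.7] turn [ 0.15  0.1  -0.52] | in target axes [-1.5 -8.4 11.7]
w5 [(300, 214.0, 9.7), (306, 214.0, 9.7), (326, 214.0, 9.7), (332, 214.0, 9.7)]
w6 [(300, 219.0, 6.3), (306, 219.0, 6.3), (326, 219.0, 6.3), (332, 219.0, 6.3)]
w7 [(300, 219.0, 6.3), (306, 219.0, 6.3), (326, 219.0, 6.3), (332, 219.0, 6.3)]
[(300, 216.0, 8.3), (306, 216.0, 8.3), (326, 216.0, 8.3)] [157 125  89  78  80  95  94  92  91  91  92  96  98  98 101  95  49  19
  21  21  23  24  22  25  27  26  28  30  30  29  30  30  28  31  42]
bay edge row pred [[297.1, 201.6], [318.1, 201.4], [362.1, 171.2]]
handle end [304.6 166.5]
handle end [304.8 156. ]
col 306 [(150, 45, 114), (152, 2, 121), (154, 7, 152), (156, 6, 172), (158, 7, 176), (160, 8, 173), (162, 6, 167), (164, 7, 171), (166, 7, 173), (168, 6, 174), (170, 7, 176), (172, 7, 178), (174, 7, 180), (176, 7, 185), (178, 8, 185), (180, 6, 186), (182, 7, 189), (184, 7, 190), (186, 8, 192), (188, 7, 193), (190, 7, 196), (192, 6, 198), (194, 7, 181), (196, 4, 129), (198, 4, 130), (200, 5, 128), (202, 6, 159), (204, 10, 206), (206, 14, 217), (208, 38, 195), (210, 163, 222), (212, 160, 220), (214, 166, 228), (216, 95, 131), (218, 6, 21), (220, 0, 21), (222, 3, 24)]
```

The pack's end is about 8 mm ahead of the TCP and lever0_back is fully outward, so the target TCP is x = 25.7.

play_rows(
  commands=[-1.8,-8,4,0.1,0.1,-0.5,30,0,0,0,0,0,0,30,0,0,0,0,0,0,30],
)

```text
time: 33.98
eef_pos: [565.8, 169.3, 109.6]
orientation: [-3.128, 0.284, -0.006]
ft_force: [-0.7, -0.1, -1.0]
grip_width: 38.9
```

```bash
python3 - <<'E'
from h import *
bay(0,25.7,95)
E
```

```text
t33.98 pos [565.8 169.3 109.6] F [-0.7 -0.1 -1. ] w38.9 | shift [-1.2  1.1 14.5] turn [-0.03 -0.22  0.07] | in target axes [-1.1  1.1 14.6]
```

play_rows(
  commands=[-0.5,1,6,0,-0.2,0,30,0,0,0,0,0,0,30],
)

```text
time: 34.22
eef_pos: [565.1, 168.6, 103.4]
orientation: [-3.128, 0.283, -0.001]
ft_force: [-0.1, -0.0, -0.8]
grip_width: 38.8
```

```bash
python3 - <<'E'
from h import *
bay(0,25.7,95)
E
```

```text
t34.23 pos [565.1 168.6 103.4] F [-0.1 -0.  -0.8] w38.8 | shift [-0.7  0.2  8.4] turn [-0.04 -0.04  0.09] | in target axes [-0.7  0.2  8.4]
```

play_rows(
  commands=[-0.5,0,5,0,0,0,30,0,0,0,0,0,0,30],
)

```text
time: 34.48
eef_pos: [564.5, 168.5, 97.9]
orientation: [-3.128, 0.283, -0.0]
ft_force: [-0.9, 0.0, -1.1]
grip_width: 38.8
```

```bash
python3 - <<'E'
from h import *
bay(0,25.7,90)
E
```

```text
t34.48 pos [564.5 168.5  97.9] F [-0.9  0.  -1.1] w38.8 | shift [-0.   0.1  7.9] turn [-0.03 -0.01  0.08] | in target axes [-0.   0.1  7.9]
```

Aligned; descend in two steps, watching the force.

play_rows(
  commands=[0,0,5,0,0,0,30,0,0,4,0,0,0,30],
)

```text
time: 34.72
eef_pos: [564.8, 168.5, 88.6]
orientation: [-3.128, 0.284, -0.001]
ft_force: [-0.4, 0.4, -0.1]
grip_width: 38.7
```

```bash
python3 - <<'E'
from h import *
bay(0,25.7,80)
E
```

```text
t34.73 pos [564.8 168.5  88.6] F [-0.4  0.4 -0.1] w38.7 | shift [-0.3  0.1  8.6] turn [-0.04 -0.05  0.07] | in target axes [-0.3  0.1  8.6]
```

play_rows(
  commands=[-0.3,0,5,0,0,0,30,0,0,5,0,0,0,30],
)

```text
time: 34.98
eef_pos: [564.4, 168.5, 77.9]
orientation: [-3.128, 0.284, -0.001]
ft_force: [0.6, -0.2, -1.0]
grip_width: 39.4
```

```bash
python3 - <<'E'
from h import *
bay(0,25.7,72)
E
```

```text
t34.98 pos [564.4 168.5  77.9] F [ 0.6 -0.2 -1. ] w39.4 | shift [0.  0.1 5.9] turn [-0.04 -0.05  0.07] | in target axes [0.  0.1 5.9]
```

play_rows(
  commands=[0,0,4,0,0,0,30,0,0,2,0,0,0,30],
)

```text
time: 35.22
eef_pos: [564.5, 168.5, 71.6]
orientation: [-3.128, 0.283, -0.001]
ft_force: [-0.9, 0.3, 3.5]
grip_width: 38.9
```

Same seat as before (z 71.6, 3.5 N). Release and go to the back lever.

play_rows(
  commands=[0,0,0,0,0,0,54,0,0,0,0,0,0,54,0,0,-5,0,0,0,54,0,0,-15,0,0,0,54,0,0,-20,0,0,0,54,0,0,-20,0,0,0,0,34,0,0,0,0,0,0,34,0,0,0,0,0,0,0,0,0,0,0,0,0],
)

```text
time: 36.35
eef_pos: [635.0, 156.8, 141.8]
orientation: [-3.126, 0.282, -0.014]
ft_force: [-0.5, 0.0, 0.7]
grip_width: 17.3
```

```bash
python3 - <<'E'
from h import *
bay(0,95,91)
E
```

```text
t36.35 pos [635.  156.8 141.8] F [-0.5  0.   0.7] w17.3 | shift [-2.7  1.4 50.7] turn [-0.18 -0.49  0.12] | in target axes [-2.2  1.3 50.8]
```

play_rows(
  commands=[0,1,18,0,-0.5,0,0,0,0,18,0,0,0,0,0,0,12,0,0,0,0,0,0,0,0,0,0,0],
)

```text
time: 36.85
eef_pos: [630.3, 156.6, 89.0]
orientation: [-3.127, 0.28, 0.01]
ft_force: [0.3, 0.7, -0.6]
grip_width: 0.1
```

```bash
python3 - <<'E'
from h import *
bay(0,95,91)
E
```

```text
t36.85 pos [630.3 156.6  89. ] F [ 0.3  0.7 -0.6] w0.1 | shift [ 2.4  0.3 -2. ] turn [-0.11  0.39  0.19] | in target axes [ 2.4  0.3 -2. ]
```

play_rows(
  commands=[-8,0,-1,0,0,0,0,-8,0,0,0,0,0,0,-7,0,-2,0,0,0,0,-7,0,-3,0,0,0,0,-7,0,-3,0,0,0,0,-5,0,-2,0,0,0,0,-5,0,0,0,-0.5,0,0,-5,0,0,0,0,0,0,-5,0,0,0,0,0,0,-6,0,1,0,0,0,0],
)

```text
time: 38.1
eef_pos: [585.3, 164.8, 107.9]
orientation: [-3.126, 0.279, -0.056]
ft_force: [15.5, -3.7, -6.6]
grip_width: 0.7
```

```bash
python3 - <<'E'
from h import *
bay(0,49,103)
E
```

```text
t38.10 pos [585.3 164.8 107.9] F [15.5 -3.7 -6.6] w0.7 | shift [2.  0.2 4.9] turn [-0.35 -2.03  0.23] | in target axes [2.2 0.2 4.9]
```

At the stop (15.5 N). Front lever next.

play_rows(
  commands=[8,0,0,0,0,0,0,0,0,-20,0,-2,0,0,0,0,-15,0,0,0,0,-36,0,0,0,0,0,0,-36,0,0,0,0,0,0,-36,0,0,0,0,0,0,-36,0,0,0,0,0,0,0,0,0,0,0,0,0],
)

```text
time: 39.1
eef_pos: [438.0, 191.6, 143.7]
orientation: [-3.121, 0.279, 0.03]
ft_force: [0.0, 0.9, -0.0]
grip_width: 0.7
```

```bash
python3 - <<'E'
from h import *
bay(0,-95,91)
E
```

```text
t39.10 pos [438.  191.6 143.7] F [ 0.   0.9 -0. ] w0.7 | shift [ 8.9  0.2 52.6] turn [-0.34  1.14  0.21] | in target axes [ 7.9 -0.1 52.7]
```

play_rows(
  commands=[6,0,17,-0.3,1,0,0,0,0,17,0,0,0,0,0,0,17,0,0,0,0,0,0,0,0,0,0,0],
)

```text
time: 39.6
eef_pos: [446.0, 191.4, 93.0]
orientation: [-3.127, 0.279, -0.002]
ft_force: [0.3, 0.7, 0.5]
grip_width: 0.6
```

```bash
python3 - <<'E'
from h import *
bay(0,-95,91)
E
```

```text
t39.60 pos [446.  191.4  93. ] F [0.3 0.7 0.5] w0.6 | shift [-0.   1.1  2. ] turn [-0.13 -0.04  0.23] | in target axes [-0.   1.1  2. ]
```

play_rows(
  commands=[8,1,2,0,0,0,0,8,0,0,0,0,0,0,7,0,-2,0,0,0,0,7,0,-3,0,0,0,0,7,0,-3,0,0,0,0,6,0,-2,0,0,0,0,5,0,0,0,0,0,0,5,0,0,0,0,0,0,6,0,-1,0,1,0,0,6,0,0,0,0,0,0],
)

```text
time: 40.85
eef_pos: [491.6, 181.9, 100.0]
orientation: [-3.127, 0.282, 0.058]
ft_force: [-17.7, 2.9, 13.9]
grip_width: 0.5
```

```bash
python3 - <<'E'
from h import *
bay(0,-49,103)
E
```

```text
t40.85 pos [491.6 181.9 100. ] F [-17.7   2.9  13.9] w0.5 | shift [-0.7  0.1 -3. ] turn [0.11 2.1  0.14] | in target axes [-0.6  0.  -3. ]
```

Both stops reached. Now the floors: go to nest 2's raised end.

play_rows(
  commands=[-8,0,0,0,0,0,0,0,0,-45,0,2,0,0,0,0,-45,0,0,0,0,20,50,0,0,0,0,0,20,55,0,0,0,0,0,20,55,0,0,0,0,0,20,55,0,0,0,0,0,20,55,0,0,0,0,0,20,55,0,0,0,0,0,0,0,0,0,0,0,0],
)

```text
time: 42.1
eef_pos: [566.5, -175.6, 211.5]
orientation: [3.112, -0.275, 0.085]
ft_force: [0.5, 0.2, 0.6]
grip_width: 0.5
```

```bash
python3 - <<'E'
from h import *
nest(2,20,80)
# charger check without viewing: top picture
im=viewer.camera('top')[:,:,::-1]; cv2.imwrite('pics/raw_top3.png',im)
E
```

```text
t42.10 pos [ 566.5 -175.6  211.5] F [0.5 0.2 0.6] w0.5 | shift [-15.3  11.2 131. ] turn [ 0.61 -3.19  1.38] | in target axes [ -7.7  12.9 131.5]
```

play_rows(
  commands=[0,0,0,0.6,-3.2,1.4,0,-8,12,30,0,0,0,0,0,0,35,0,0,0,0,0,0,35,0,0,0,0,0,0,28,0,0,0,0,0,0,0,0,0,0,0],
)

```text
time: 42.9
eef_pos: [561.2, -179.3, 84.9]
orientation: [3.123, -0.298, 0.018]
ft_force: [0.5, 0.7, 0.8]
grip_width: 0.7
```

```bash
python3 - <<'E'
from h import *
nest(2,20,70)
E
```

```text
t42.90 pos [ 561.2 -179.3   84.9] F [0.5 0.7 0.8] w0.7 | shift [-3.5  8.  14.9] turn [ 0.21 -0.7   0.56] | in target axes [-3.2  8.1 14.9]
```

play_rows(
  commands=[-3,8,0,0.2,-0.7,0.5,0,0,0,6,0,0,0,0,0,0,0,0,0,0,0],
)

```text
time: 43.28
eef_pos: [559.6, -187.3, 83.0]
orientation: [3.123, -0.309, 0.01]
ft_force: [0.4, 0.6, -0.1]
grip_width: 0.3
```

```bash
python3 - <<'E'
from h import *
nest(2,20,49)
E
```

```text
t43.27 pos [ 559.6 -187.3   83. ] F [ 0.4  0.6 -0.1] w0.3 | shift [-3.5 -0.1 33.9] turn [ 0.14 -0.39  0.15] | in target axes [-3.2 -0.1 34. ]
```

play_rows(
  commands=[-3,0,6,0,-0.3,0,0,0,0,7,0,0,0,0,0,0,7,0,0,0,0,0,0,5,0,0,0,0,0,0,5,0,0,0,0,0,0,5,0,0,0,0,0,0,4,0,0,0,0],
)

```text
time: 44.15
eef_pos: [561.1, -188.3, 48.5]
orientation: [3.122, -0.31, 0.015]
ft_force: [-10.9, 5.4, 36.3]
grip_width: 0.6
```

```bash
python3 - <<'E'
from h import *
nest(2,20,49)
E
```

```text
t44.15 pos [ 561.1 -188.3   48.5] F [-10.9   5.4  36.3] w0.6 | shift [-4.9 -0.7 -0.6] turn [ 0.2  -0.57  0.13] | in target axes [-4.9 -0.7 -0.5]
```

Floor 2 is firmly level (z 48.5, 36 N). Next nest 0.

play_rows(
  commands=[0,0,-15,0,0,0,0,0,0,-25,0,-0.5,0,0,-4,38,-5,0,0,0,0,0,39,0,0,0,0,0,0,39,0,0,0,0,0,0,0,0,0,0,0,0],
)

```text
time: 44.9
eef_pos: [529.2, -302.2, 92.9]
orientation: [3.125, -0.305, -0.015]
ft_force: [0.1, 0.3, 0.5]
grip_width: 0.4
```

```bash
python3 - <<'E'
from h import *
nest(0,20,75)
E
```

```text
t44.90 pos [ 529.2 -302.2   92.9] F [0.1 0.3 0.5] w0.4 | shift [ 3.9 -2.7 17.8] turn [0.18 0.55 0.31] | in target axes [ 3.7 -2.6 17.9]
```

play_rows(
  commands=[4,-3,8,0.2,0.5,0.3,0,0,0,5,0,0,0,0,0,0,0,0,0,0,0],
)

```text
time: 45.28
eef_pos: [532.7, -296.2, 76.9]
orientation: [-3.122, 0.31, 0.007]
ft_force: [0.1, -0.2, -0.8]
grip_width: 0.5
```

```bash
python3 - <<'E'
from h import *
nest(0,20,49)
E
```

```text
t45.27 pos [ 532.7 -296.2   76.9] F [ 0.1 -0.2 -0.8] w0.5 | shift [ 1.6  4.  27.9] turn [-0.2   0.29  0.11] | in target axes [ 1.4  3.9 27.9]
```

play_rows(
  commands=[1,3,4,0,0,0,0,0,0,7,0,0,0,0,0,0,6,0,0,0,0,0,0,5,0,0,0,0,0,0,5,0,0,0,0,0,0,5,0,0,0,0],
)

```text
time: 46.02
eef_pos: [537.1, -299.3, 48.6]
orientation: [-3.124, 0.307, -0.003]
ft_force: [-8.4, 7.5, 33.1]
grip_width: 0.6
```

```bash
python3 - <<'E'
from h import *
nest(0,20,49)
E
```

```text
t46.02 pos [ 537.1 -299.3   48.6] F [-8.4  7.5 33.1] w0.6 | shift [-3.5  1.7 -0.4] turn [-0.14 -0.09  0.22] | in target axes [-3.4  1.8 -0.4]
```

Both floors are level. Rise clear and take one composite final look.

play_rows(
  commands=[0,0,-20,0,0,0,0,0,0,-50,0,0,0,0,0,0,-50,0,0,0,0,-40,40,-20,0,0,0,0,-40,40,0,0,0,0,0,-40,40,0,0,0,0,0,-30,30,0,0,0,0,0,0,0,0,0,0,0,0],
)

```text
time: 47.02
eef_pos: [349.6, -419.4, 188.3]
orientation: [-3.122, 0.303, 0.025]
ft_force: [0.5, 0.2, -0.8]
grip_width: 0.4
```

```bash
python3 - <<'E'
from h import *
s=status.observe(); print(s['eef_pos'],s['ft_force'].round(1))
t=np.ascontiguousarray(viewer.camera('top')[:,:,::-1]); sc=np.ascontiguousarray(viewer.camera('scene')[:,:,::-1])
cv2.imwrite('pics/raw_top4.png',t); cv2.imwrite('pics/raw_sc4.png',sc)
R=lambda im,x0,y0,x1,y1,w,h:cv2.resize(im[y0:y1,x0:x1],(w,h),interpolation=cv2.INTER_CUBIC)
A=R(t,135,155,255,245,400,300); B=R(t,345,160,465,250,400,300); C=R(sc,335,105,455,195,400,300); D=R(sc,205,210,325,300,400,300)
cv2.imwrite('pics/final.png',np.vstack([np.hstack([A,B]),np.hstack([C,D])]))
b=cv2.imread('pics/raw_top0.png').astype(int); d=np.abs(t.astype(int)-b).max(2)
for n,(u,v) in dict(flux=(299,201),cup=(292,240),tape=(338,116),jar=(268,115),reel=(390,125),driver=(216,130),purple=(398,264),yellow=(465,204),block=(446,293)).items(): print(n,d[v-10:v+10,u-10:u+10].mean().round(1),end=' ')
E
```

```text
[ 349.64246203 -419.37643515  188.32160577] [ 0.5  0.2 -0.8]
flux 1.9 cup 2.0 tape 3.6 jar 4.8 reel 10.6 driver 14.1 purple 1.9 yellow 2.9 block 7.6
```

View pics/final.png

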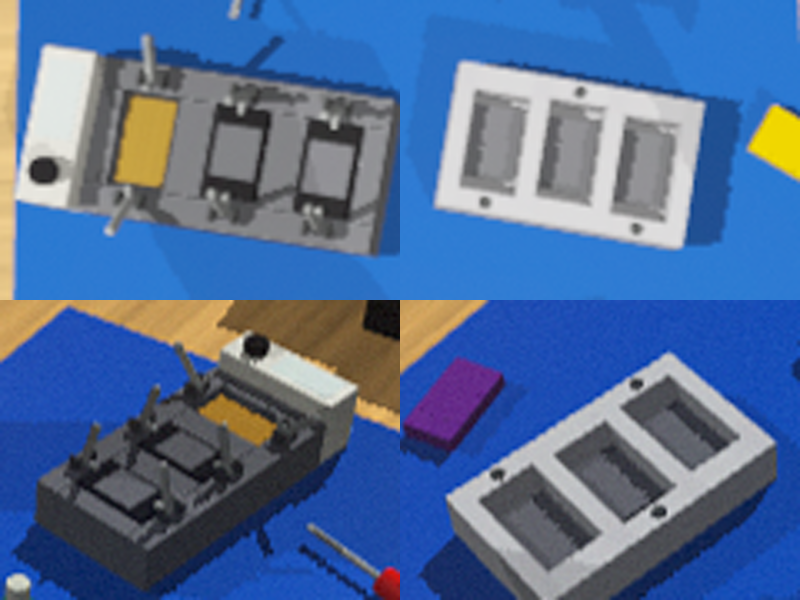

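All four levers look inward over flat packs, and all three floors look level. One numeric check of the lever angles in the pictures before handing in.

```bash
python3 - <<'E'
from h import *
for k in(0,1):
  for sg in(1,-1):
    print(k,sg,[ (v,((proj('scene',loc(CH,(sg*(45+40*np.sin(v-.25)),(k-1)*72,50+40*np.cos(v-.25))))-[335,105]+.5)*3.333+[0,300]).round().tolist()) for v in(0,.15,.3)])
im=cv2.imread('pics/raw_sc4.png').astype(int)
# brightest (steel) pixels topmost in windows around handle ends, crop coords
for n,(u,v) in dict(f1=(155,395),f0=(95,430),b1=(220,445),b0=(165,470)).items():
    x=int(335+u/3.333);y=int(105+(v-300)/3.333); w=im[y-8:y+8,x-7:x+8].max(2); print(n,x-7,y-8); print(w)
E
```

```text
0 1 [(0, [162.0, 471.0]), (0.15, [168.0, 473.0]), (0.3, [174.0, 477.0])]
0 -1 [(0, [95.0, 431.0]), (0.15, [90.0, 427.0]), (0.3, [84.0, 424.0])]
1 1 [(0, [222.0, 431.0]), (0.15, [228.0, 433.0]), (0.3, [234.0, 436.0])]
1 -1 [(0, [155.0, 394.0]), (0.15, [150.0, 390.0]), (0.3, [144.0, 386.0])]
f1 374 125
[[179 181 181 183 179 182 184 181 181 181 181 183 181 183 179]
 [182 181 182 179 182 180 180 181 181 175 176 179 178 180 184]
 [182 178 182 180 180 183 182 181 185 183 182 184 184 184 178]
 [182 183 182 180 179 179 179 180 179 183 181 183 183 183 183]
 [179 180 181 182 176 185 185 179 184 184 183 181 184 182 182]
 [181 182 183 179 183 181 173 157 173 181 185 181 180 185 187]
 [176 182 182 183 183 186 132 100 114 168 184 181 186 185 164]
 [186 182 181 184 183 172  79  69  65 171 184 187 173 156 122]
 [178 179 177 181 182 124  68  63  66 187 195 166 111  79  70]
 [179 182 182 184 188 102  65  64 130 153 129  99  45  46  43]
 [182 181 182 185 175  87  64  76 131  85  47  37  71  72  77]
 [183 179 184 190 123  70  67  87 106  74  73  75  94  91  97]
 [183 181 184 170  84  66  63  89  94  93 
[... 2570 characters left out ...]
2  91]
 [ 94  94  97  94  96  83  94 101  32  25  50  80  97  95  97]
 [ 98  88  93  98  96  99 112 119  69  34  19  37  63  84  95]
 [ 97  94  95  98  88  88  85  80  81  80  62  28  26  51  74]
 [ 98  95  97  95  88  88  76  68  77 101  89  72  44  20  35]
 [ 75 102  97  99  93  91  76  73  74  98  95  97  84  65  26]
 [ 61  70  94  94  92  91  80  68  71  94  96  95  99  95  78]
 [ 80  66  68  68  98  97  78  69  63  97  93  94  96  97  97]
 [105  99  89  76  68  82  81  69  66  99  96  94  97  98  95]
 [114 108 112 103  82  65  72  72  67 100  97  93  97  98  94]
 [110 107 111 102  84  43  55  74  67  95 104  98  93 108  83]
 [107 110  93  69  42  32  51  75  72  76  98 116  95  95  94]]
```

All four handle ends sit where value ≈ 0 predicts (columns within 1–2 crop px). Handing in.

```bash
python3 -c "
from cell import job_done; print(job_done())"
```

```text
the job is handed in; nothing more can be done
None
```

Both packs in the tray are on charge, and the job is handed in at about 47 s of the 210 s; nest 1 was empty at the start. I tipped pack0 and pack2 up at their dot ends and lifted them out. pack0 went into bay 1 and pack2 into bay 0. All four of those bays' levers are swung in, and the floors of nests 0 and 2 are pressed level.

**Mishap:** My first try at laying pack0 in bay 0 was a few millimetres off. It caught the nose of that bay's back lever, swung the lever inward, and pushed with about 53 N at the wrist. I moved to bay 1, where the first lowering touched a nose again at 31 N and went in once I re-centred. I pushed bay 0's back lever out to its stop again before using that bay for pack2.

**Last checks:**
- **Levers:** All four were pushed against firm stops at 14–18 N. In the final pictures their handle ends sit within a pixel or two of the fully-in position.
- **Packs:** Both look flat under the lever noses in the top and scene views.
- **Floors:** Both stopped at the level height under 33–36 N and look level.
- **Bystanders:** Comparing the first and last top views shows little change at the bottle, cup, tape, jar and both look-alikes. The reel, driver and heat block differed a little more. I put that down to moving shadows but did not look at them separately; the arm never went near the reel or driver, and only passed high above the heat block's side of the bench at the start and end.

I saw no knocked pack and no slackening of the grip.

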